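# Unload the measured shafts from the bench gauge

### The arm

A 7-joint arm with a two-finger parallel gripper is mounted at the origin on the work surface. World frame = base frame: x ahead of the robot, y to its left, z up, the work surface at z = 0. Lengths are in m, angles in degrees, forces in N, time in s.
With the tool pointing down it reaches from about 0.425 to 0.875 m from the base axis. Payload 4.7 kg.
Tool frame: the origin (TCP) lies at the very end of the fingers, on their centre line; the grasp point (between the pads) lies 19 mm behind it (pinch_z is the distance from the TCP to the grasp point, in m); z points along the fingers, y is the direction in which the jaws open and shut (so a half turn about z gives the same grasp; the last joint's range is limited). The gripper opens to 87 mm and grips with 3 to 60 N. Pads are 19 mm wide; open, the fingers measure 117 mm over their backs; the gripper's body (75 mm by 190 mm) begins 51 mm behind the grasp point.
Start: joints at [-64.853, 18.392, -4.016, 83.108, 1.295, 78.541, -3.26], TCP at [0.268, 0.592, 0.223] pointing down, gripper open.
Joint ranges: [-163.93, 163.93], [-17.29, 119.83], [-79.2, 71.16], [3.27, 140.29], [-89.18, 269.18], [5.43, 117.66], [-154.24, 154.24]. Speed limits (degrees/s): [147.25, 147.25, 180, 180, 180, 180, 180].

### API

Orientations are given as [roll, pitch, yaw] about the fixed x, y, z axes, in that order (R = Rz(yaw) Ry(pitch) Rx(roll)).
In Python, from cell import get_obs, read_camera, camera_params, sign_off, pinch_z gives the robot as it stands.
- The arm moves only by the shell command python3 -m handwheel 'ROWS' [FORCE]. ROWS is JSON, a list of rows, each a list of 5 numbers: the finger opening in m, from 0 to 0.087, then the shift along the tool's x, y, z in m, then the turn about the tool's z in rad. In form: [[jaw, tx, ty, tz, twist], ...]. A call has 1 to 20 rows; each row is the pose to reach, as a shift and turn from the pose commanded when the call began, along the tool's axes at that moment; what a row does not reach only later rows make up. A row lasts 1/10 s, in which the tool goes at most 50 mm and 8.59 degrees, less where a joint would pass 70% of its speed; a pose out of reach is approached as far as the arm can. A call with a gripper value outside its range is refused whole. The fingers move at their own pace and stop on an object; FORCE is the grip in N (left out, the last holds). Time passes only in rows, so rows that repeat a pose let the fingers close. It gives the time, the measured TCP pose, the force and the opening at its end, in the units of the state.
- get_obs(): the state, without advancing time (a new reading comes with each control period).
- read_camera(name): name is "scene" or "top"; returns the picture (400x640x3 uint8, blue, green, red); there is no depth.
- camera_params(name): a dict with "camera_matrix" (3x3 intrinsics, pixels), "R" (3x3) and "t" (3): a world point X has camera coordinates R X + t. Camera axes: x right, y down, z forward; pixel columns grow to the right and rows downward; lengths in m; the calibration is good to about 2 mm. A picture is of the moment at which its call begins. camera_params takes no time and is no camera call.
- sign_off(): hands the job in, once; it reports no verdict.
The state is a dict: "time_s": time; "qpos": joint angles; "joint_velocities": joint speeds; "effort": joint torques, N m; "tool_pos": TCP position; "tool_rot": TCP orientation; "force": force on the tool from outside, world axes, zero at the start; "wrist_torque": the same for the moment, N m; "grip_width": finger opening in m.
Only numpy, scipy, OpenCV 4.12 (cv2) and the standard library are available. Lean on these libraries where they do the work, as an engineer would, in place of code of your own. Each camera call takes 0.05 s, during which the arm holds its last target.

### The job

The batch on the bench gauge has been measured: with the jog stick, drive the probe arm fully back (hold the stick over until the arm stops, then let it centre; never push the arm itself). Then lift the retaining bar out of its two open brackets, lay it aside, and move every hexagon-headed shaft from the V-blocks to the outgoing rack, one to each pair of its V-blocks. The setting master, the steel one with a disc at each end, stays where it lies; put the bar back level in both brackets when the shafts are out, and do not disturb the bottle or the ring gauge.

Things in the scene. Friction and masses are not known exactly. Their poses are not given: they have to be found in the camera images.
- gauge: Bench gauge, fixed: dark granite plate, top 20 mm above the bench, spanning x -85..+125, y -205..+205 mm. Origin at bench level under the fixture's middle; x away from the robot to the probe drive (base at x +125..+325 mm, |y| < 75 mm). Four pairs of steel V-blocks, at x = -42 and +42 mm (12 mm thick): grooves along x at y = -90, -30, 30, 90 mm, each empty or holding a shaft or the master.
- groove_row (a point): Middle of the row of V-block grooves, on the gauge's z axis at the axis height of a shaft or master lying in them, 60 mm above the bench. The V-blocks' tops are at this height too; between the two V-blocks of a pair the plate is bare.
- bracket_a (a point): Bracket at the gauge's y = +148 mm, aluminium, 20 mm wide in y: an open-topped slot that takes the bar's end, 38 mm wide across x. The point is the middle of the slot floor, 77 mm above the bench; the cheeks end in outward-flared lips 93 mm above the bench (mouth 52 mm).
- bracket_b (a point): The same at y = -148 mm.
- probe (a joint): Travel of the probe arm along the gauge's +x (m): near 0 at the start (arm over the bar's lug), 0.11 fully back against its stop (arm clear of the fixture). It moves only while the jog stick is held over, at about 20 to 40 mm/s with the stick tilted 0.4 rad, and stays where it is when the stick is let go.
- probe_nose (a point): Foremost end of the probe arm, a black 22 mm square arm, underside 139 mm above the bench; a stylus hangs from it, 58 mm behind the nose, down to 85 mm above the bench. The arm runs from here along the gauge's +x to a white drive housing 180 x 84 mm, top 192 mm above the bench.
- jogbox: Jog box, fixed: black box 170 x 105 mm, 34 mm high, with a stick on top and a white chevron arrow. Origin at bench level, 10 mm nearer the buttons than the box's middle; its x points the way the arrow points (away from the buttons), z up.
- stick (a joint): Tilt of the jog stick (rad), hinged about the jog box's y axis: 0 upright (spring-centred; rests within 0.06 of it), + tilts the knob towards the box's +x (the arrow), stops at 0.45. Tilt + drives the probe arm back, tilt - drives it forward. To drive the arm all the way back the stick must be held at 0.3 or more; that takes about 8 N at the knob.
- stick_pivot (a point): The jog stick's hinge point, 38 mm above the bench, on the box's y-axis line through the stick; the knob's centre is 77 mm from it.
- stick_knob (a point): Centre of the stick's cylindrical knob, 30 mm in diameter, about 45 mm tall, top 138 mm above the bench when upright.
- bar_lug (a point): Retaining bar: aluminium flat bar 360 mm long (y), 30 mm wide (x), 10 mm thick, 0.30 kg, with an upright lifting lug in the middle of its top: 12 mm thick along the bar (y), 30 mm wide (x), 30 mm high. This point is the lug's centre, 25 mm above the bar's underside. Axes: x across the bar, y along it, z up. In its brackets the point is 102 mm above the bench, on the gauge's z axis.
- shaft1_mid (a point): Turned aluminium shaft, 150 mm long, 28 mm in diameter with a hexagon head 36 mm across flats, 16 mm long at its +x end and a 20 mm stub, 15 mm long, at the other; about 0.26 kg. The point is on its axis at half its length; x along the axis. May be absent.
- shaft2_mid (a point): Turned aluminium shaft, 150 mm long, 28 mm in diameter with a hexagon head 36 mm across flats, 16 mm long at its +x end and a 20 mm stub, 15 mm long, at the other; about 0.26 kg. The point is on its axis at half its length; x along the axis. May be absent.
- shaft3_mid (a point): Turned aluminium shaft, 150 mm long, 28 mm in diameter with a hexagon head 36 mm across flats, 16 mm long at its +x end and a 20 mm stub, 15 mm long, at the other; about 0.26 kg. The point is on its axis at half its length; x along the axis. May be absent.
- master_mid (a point): Setting master: steel, 150 mm long, 28 mm in diameter with a 44 mm disc near each end, about 0.75 kg. The point is on its axis at half its length; x along the axis. It stays in its groove.
- rack: Outgoing rack, fixed: grey base 130 x 205 mm, top 12 mm above the bench, with three pairs of white V-blocks like those of the gauge. Origin at bench level in the middle; x along the grooves, y across them, z up. Grooves at y = -62, 0 and +62 mm; V-blocks at x = -42 and +42 mm, tops 42 mm above the bench. A shaft lying in a groove has its axis 42 mm above the bench.
- cleaner: Bystander: white bottle, 60 mm in diameter, 170 mm tall; origin under its middle.
- ringgauge: Bystander: steel ring gauge, 90 mm outside diameter, 24 mm high; origin under its middle.
Mind the look-alikes: they are no part of the job. Leave any blue or pink look-alike of the part that bears master_mid alone. What is shaped like the part that bears shaft2_mid but brown is not meant.

How it is judged:
By the outcome, as a careful person would: the job done as asked, in the order asked, and still so for the second after the job is handed in, with the robot touching nothing.
Of shaft1, shaft2, shaft3 only 2 to 3 are there at a start; the rules pass over those that are not, and their reading is None.
At some moment in a run one of bar, shaft1, shaft2, shaft3 may be knocked a few centimetres aside while the robot is not near it.
Once in a run the grip may slacken for a moment while it holds something.
It also fails if it takes over 210 s, if anything falls off the work surface, if the arm or the gripper's body presses on something with over 40 N, if the wrist force passes 120 N, or if a joint passes its speed limit or range.

## Working session

There is one attempt and no reset: what is moved stays moved. The work goes in short steps, Python scripts to look and compute and a shell command to move; the robot and the scene stay as the last step left them, time stands still between calls to the robot, and variables do not carry over. Pictures are saved under pics/ and viewed, and the job is handed in when it is done.

```bash
mkdir -p pics; ls
python3 - <<'E'
from cell import *
import cv2
o=get_obs();print({k:o[k] for k in('time_s','tool_pos','tool_rot','force','grip_width')},pinch_z)
for n in('scene','top'):
    cv2.imwrite(f'pics/{n}0.png',read_camera(n)); p=camera_params(n);print(n,p)
E
```

```text
pics
{'time_s': 0.0, 'tool_pos': array([0.26767515, 0.59171779, 0.22145347]), 'tool_rot': array([-1.79889326e+02,  6.96333613e-03,  1.55666892e+02]), 'force': array([-0.0359112 , -0.02291269,  0.46167606]), 'grip_width': 0.08715182152032838} 0.0187
scene {'camera_matrix': array([[479.08338654,   0.        , 317.39779447],
       [  0.        , 479.08338654, 202.17181472],
       [  0.        ,   0.        ,   1.        ]]), 'R': array([[-0.8341007 ,  0.5515339 ,  0.00929462],
       [ 0.39473729,  0.60857288, -0.68834694],
       [-0.38530313, -0.57048173, -0.72532206]]), 't': array([ 0.40795259, -0.1308353 ,  1.31083527])}
top {'camera_matrix': array([[497.26927108,   0.        , 324.61340698],
       [  0.        , 497.26927108, 195.66576829],
       [  0.        ,   0.        ,   1.        ]]), 'R': array([[-0.02187266, -0.9997515 ,  0.00430518],
       [-0.99247168,  0.02119395, -0.12062665],
       [ 0.12050543, -0.0069112 , -0.99268861]]), 't': array([-0.00660775,  0.51267214,  1.35760348])}
```

View pics/scene0.png

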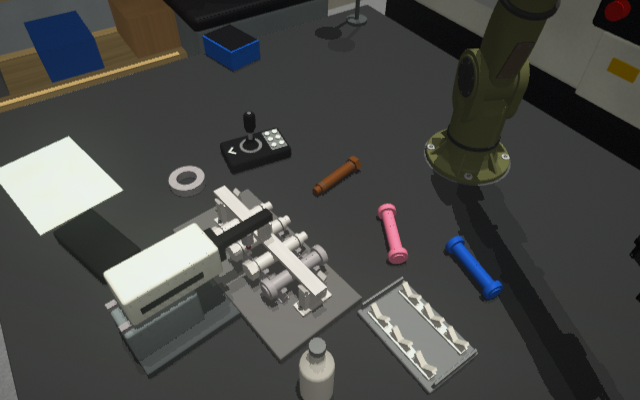

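View pics/top0.png

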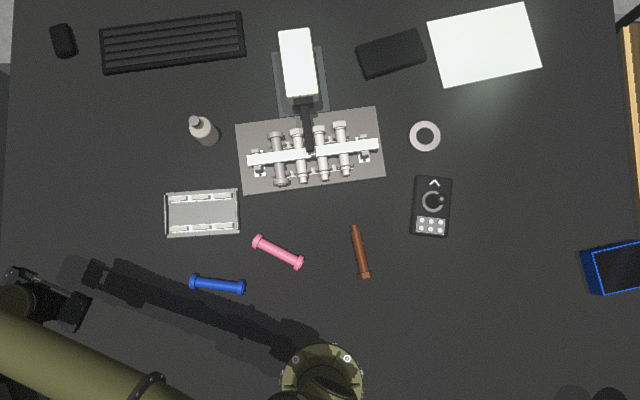

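```bash
cat > h.py <<'E'
from cell import *
import cv2, numpy as np
def ray(n,uv,z):
    p=camera_params(n);K,R,t=p['camera_matrix'],p['R'],p['t']
    d=R.T@np.linalg.inv(K)@np.array([uv[0],uv[1],1.]);c=-R.T@t
    return c+d*(z-c[2])/d[2]
def proj(n,X):
    p=camera_params(n);x=p['camera_matrix']@(p['R']@np.array(X,float)+p['t']);return x[:2]/x[2]
def crop(n,img,x0,y0,w,h,name,s=4):
    c=cv2.resize(img[y0:y0+h,x0:x0+w],None,fx=s,fy=s,interpolation=cv2.INTER_CUBIC);cv2.imwrite('pics/'+name,c)
E
python3 - <<'E'
from h import *
a=cv2.imread('pics/top0.png');crop('top',a,230,20,170,185-0,'t1.png',3.2)
crop('top',a,230,100,170,100,'t2.png',4.7)
crop('top',a,160,100,100,150,'t3.png',4)
crop('top',a,400,110,60,135,'t4.png',4)
b=cv2.imread('pics/scene0.png');crop('scene',b,190,180,180,170,'s1.png',3.4)
E
```

```text
(no output)
```

View pics/t2.png

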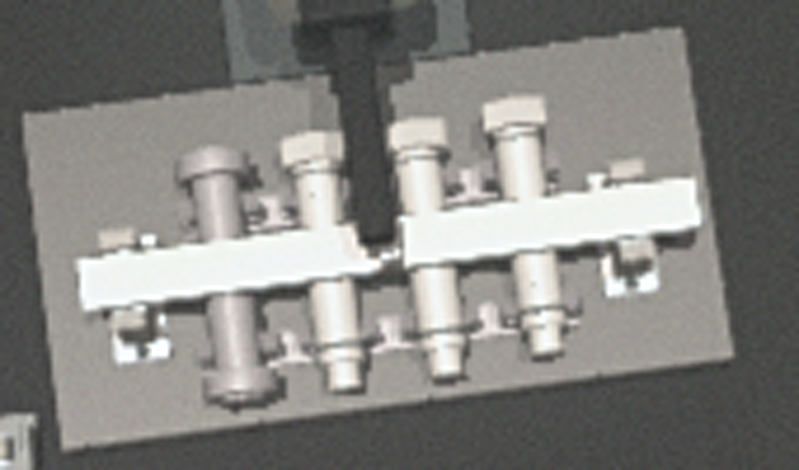

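View pics/s1.png

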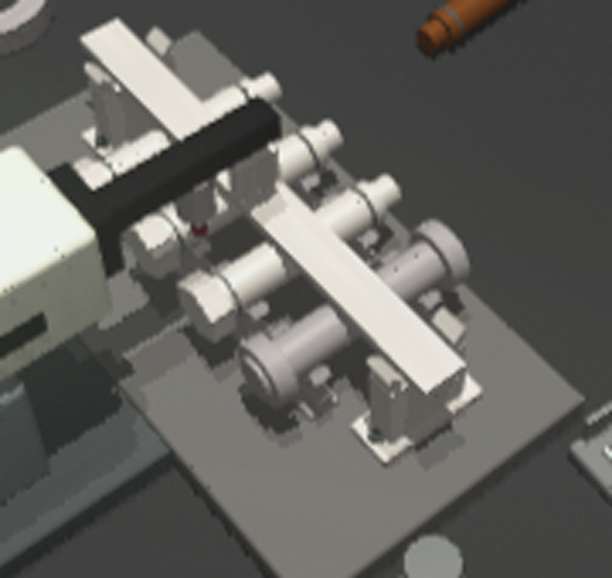

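View pics/t3.png

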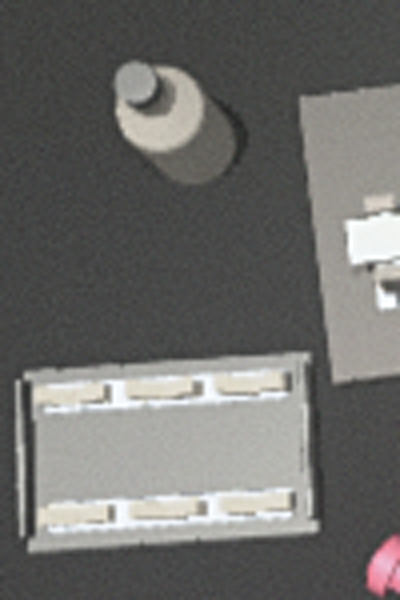

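View pics/t4.png

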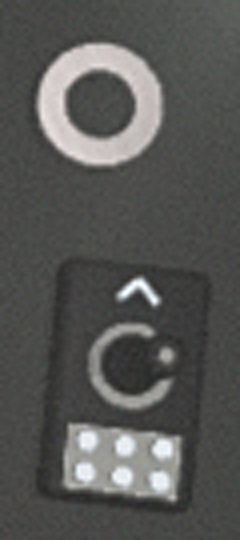

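```bash
cat > m.py <<'E'
from h import *
def fit(world,model):
    w=np.array(world)[:,:2];m=np.array(model,float)
    wc,mc=w.mean(0),m.mean(0);H=(m-mc).T@(w-wc)
    a=np.arctan2(H[0,1]-H[1,0],H[0,0]+H[1,1]);R=np.array([[np.cos(a),-np.sin(a)],[np.sin(a),np.cos(a)]])
    o=wc-R@mc;return o,np.degrees(a),np.abs(w-(m@R.T+o)).max(1)
E
python3 - <<'E'
from m import *
def go(pts,off,s,z,mod):
    W=[ray('top',((u+.5)/s-.5+off[0],(v+.5)/s-.5+off[1]),z) for u,v in pts];print(np.round(W,4).tolist());print(fit(W,mod))
go([(22,115),(684,28),(733,357),(62,450)],(230,100),4.7,.02,[(.125,.205),(.125,-.205),(-.085,-.205),(-.085,.205)])
go([(22,372),(310,353),(318,530),(28,552)],(160,100),4,.012,[(.065,.1025),(.065,-.1025),(-.065,-.1025),(-.065,.1025)])
go([(60,258),(212,270),(188,512),(38,497)],(400,110),4,.034,[(.095,.0525),(.095,-.0525),(-.075,-.0525),(-.075,.0525)])
# bar corners
go([(78,260),(694,178),(702,230),(85,312)],(230,100),4.7,.087,[(.015,.18),(.015,-.18),(-.015,-.18),(-.015,.18)])
E
```

```text
[[0.7257, 0.2362, 0.02], [0.7719, -0.1689, 0.02], [0.5674, -0.1915, 0.02], [0.5196, 0.2123, 0.02]]
(array([0.62627044, 0.01973825]), np.float64(6.596638572881656), array([0.00149374, 0.00204407, 0.00217939, 0.00129017]))
[[0.533, 0.4331, 0.012], [0.5423, 0.2296, 0.012], [0.4169, 0.2241, 0.012], [0.4059, 0.4268, 0.012]]
(array([0.47451338, 0.32841627]), np.float64(2.8020373678474084), array([0.00140443, 0.00219108, 0.00227639, 0.00131912]))
[[0.5675, -0.2713, 0.034], [0.5567, -0.3775, 0.034], [0.3882, -0.3519, 0.034], [0.4008, -0.2488, 0.034]]
(array([ 0.46837179, -0.31103773]), np.float64(-7.657358380535812), array([0.0020366 , 0.00174398, 0.00113779, 0.00028605]))
[[0.6211, 0.1923, 0.087], [0.6619, -0.1639, 0.087], [0.6312, -0.1675, 0.087], [0.5907, 0.1883, 0.087]]
(array([0.62620571, 0.0123076 ]), np.float64(6.5183835014561025), array([0.00057109, 0.00090575, 0.0007568 , 0.00109145]))
```

```bash
cat >> m.py <<'E'
def T(o,yaw):
    a=np.radians(yaw);R=np.array([[np.cos(a),-np.sin(a),0],[np.sin(a),np.cos(a),0],[0,0,1]])
    return lambda p:R@np.array(p,float)+np.array([o[0],o[1],0])
G=T((.6263,.0197),6.6);RK=T((.4745,.3284),2.8);JB=T((.4684,-.3110),-7.66)
def overlay(n,img,pts,x0,y0,w,h,name,s):
    c=cv2.resize(img[y0:y0+h,x0:x0+w],None,fx=s,fy=s,interpolation=cv2.INTER_CUBIC)
    for p,col in pts:
        u=proj(n,p);q=((u-[x0,y0]+.5)*s-.5);cv2.drawMarker(c,(int(q[0]),int(q[1])),col,cv2.MARKER_CROSS,12,1)
    cv2.imwrite('pics/'+name,c)
E
cat > ov.py <<'E'
from m import *
R,Gn,B,Y=(0,0,255),(0,255,0),(255,0,0),(0,255,255)
def pts():
    P=[]
    for x,y in((.125,.205),(.125,-.205),(-.085,-.205),(-.085,.205)):P.append((G((x,y,.02)),R))
    for s in(1,-1):
        for y in(-.015,.015):P.append((G((s*.019,.148*1+y*0,.077)),R))
        for sy in(1,-1):
            for yy in(.138,.158):P.append((G((s*.026,sy*yy,.093)),Gn))
    for y in(-.09,-.03,.03,.09):
        P.append((G((-.042,y,.06)),B));P.append((G((.042,y,.06)),B))
    return P
E
python3 - <<'E'
from ov import *
a=cv2.imread('pics/top0.png');b=cv2.imread('pics/scene0.png')
overlay('top',a,pts(),230,100,170,100,'o1.png',4.7)
overlay('scene',b,pts(),190,180,180,175,'o2.png',3.4)
E
```

```text
(no output)
```

View pics/o1.png

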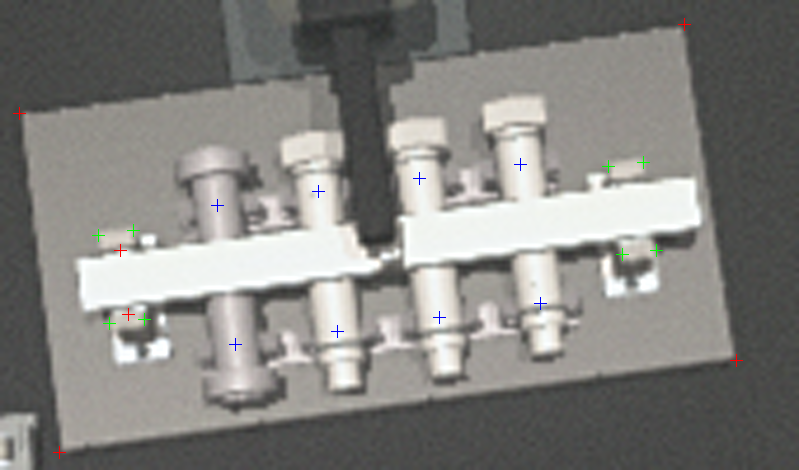

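View pics/o2.png

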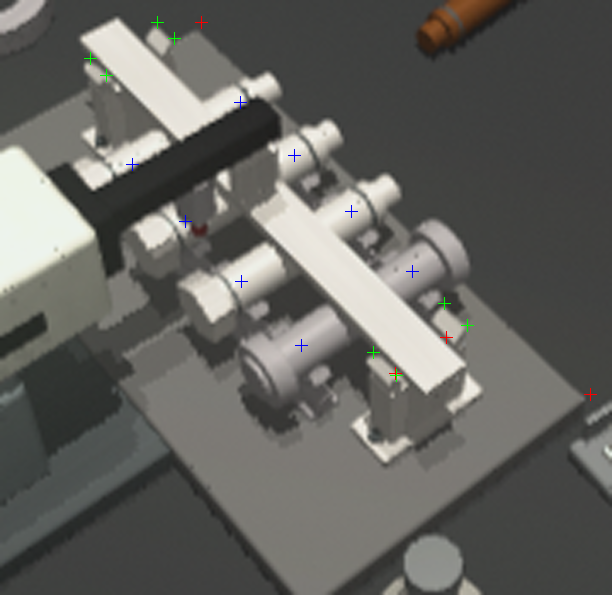

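Run:
```python
from h import *
a=cv2.imread('pics/top0.png');b=cv2.imread('pics/scene0.png')
crop('',a,405,170,55,75,'k1.png',8);crop('',b,210,100,90,75,'k2.png',8)
```

```text
(no output)
```

View pics/k1.png

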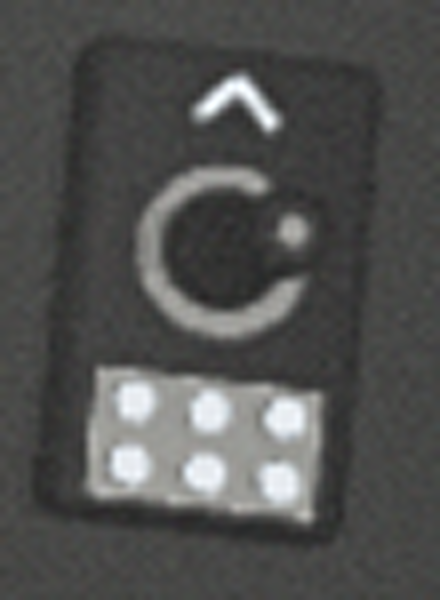

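View pics/k2.png

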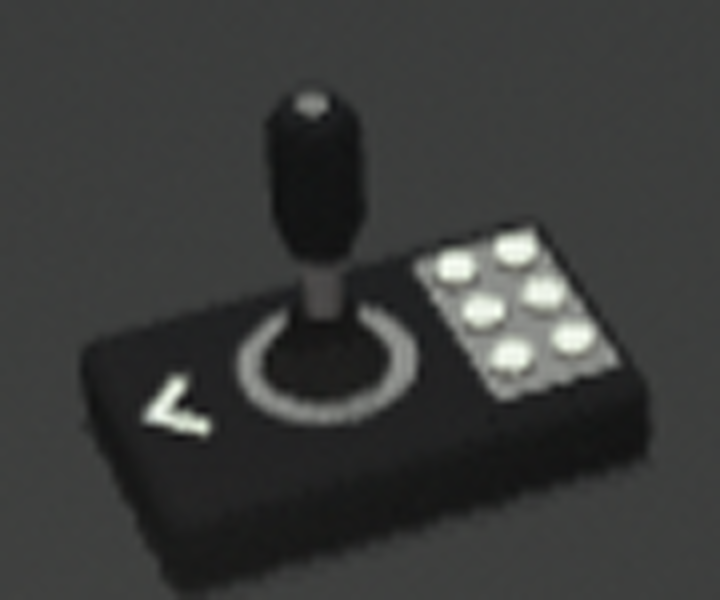

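```bash
cat >> m.py <<'E'
def inv(o,yaw):
    f=T((0,0),-yaw); return lambda p:f(np.array(p,float)-np.array([o[0],o[1],0]))
GI=inv((.6263,.0197),6.6);JI=inv((.4684,-.3110),-7.66);RI=inv((.4745,.3284),2.8)
def pix(p,off,s):return ((p[0]+.5)/s-.5+off[0],(p[1]+.5)/s-.5+off[1])
def to(x,y,z,yaw):
    """tool shift + twist from measured pose"""
    o=get_obs();p=o['tool_pos'];from scipy.spatial.transform import Rotation as Ro
    R=Ro.from_euler('xyz',o['tool_rot'],degrees=True).as_matrix()
    d=R.T@(np.array([x,y,z])-p);tw=-((yaw-o['tool_rot'][2]+180)%360-180)
    print('shift',np.round(d,4),'twist rad %.4f'%np.radians(tw),'t %.1f'%o['time_s'],'F',np.round(o['force'],1),'w %.4f'%o['grip_width'])
E
python3 - <<'E'
from m import *
W=[ray('top',pix((222,252),(405,170),8),.034),ray('top',pix((293,230),(405,170),8),.138),ray('scene',pix((328,362),(210,100),8),.034),ray('scene',pix((312,103),(210,100),8),.138)]
for w in W:print(np.round(w,4),np.round(JI(w),4))
k=JB((-.065,0,0));k[2]=.25;print(k)
to(k[0],k[1],.25,172.3)
for q in((250,237),(302,270),(352,225),(365,277)):print(ray('top',q,0.014))
E
```

```text
[ 0.4905 -0.3173  0.034 ] [ 0.0227 -0.0033  0.034 ]
[ 0.4861 -0.3171  0.138 ] [ 0.0184 -0.0037  0.138 ]
[ 0.4931 -0.3177  0.034 ] [ 0.0253 -0.0033  0.034 ]
[ 0.4888 -0.3161  0.138 ] [ 0.0209 -0.0024  0.138 ]
[ 0.40398003 -0.30233587  0.25      ]
shift [-0.4926 -0.7585 -0.0271] twist rad -0.2904 t 0.1 F [0.1 0.3 0.4] w 0.0871
[0.40249954 0.19339212 0.014     ]
[0.30799063 0.04950574 0.014     ]
[ 0.42989166 -0.09286506  0.014     ]
[ 0.28494722 -0.12480131  0.014     ]
```

Run:
```python
from m import *
to(.50,.10,.26,172.3);to(.432,-.309,.25,172.3);to(.432,-.309,.112,172.3)
```

```text
shift [-0.4143 -0.3524 -0.0378] twist rad -0.2904 t 0.1 F [0.1 0.3 0.4] w 0.0871
shift [-0.5209 -0.753  -0.0271] twist rad -0.2904 t 0.1 F [0.1 0.3 0.4] w 0.0871
shift [-0.5209 -0.7528  0.1109] twist rad -0.2904 t 0.1 F [0.1 0.3 0.4] w 0.0871
```

```bash
python3 -m handwheel '[[0.0,-0.414,-0.352,-0.038,-0.29],[0.0,-0.414,-0.352,-0.038,-0.29],[0.0,-0.414,-0.352,-0.038,-0.29],[0.0,-0.414,-0.352,-0.038,-0.29],[0.0,-0.414,-0.352,-0.038,-0.29],[0.0,-0.414,-0.352,-0.038,-0.29],[0.0,-0.414,-0.352,-0.038,-0.29],[0.0,-0.414,-0.352,-0.038,-0.29],[0.0,-0.414,-0.352,-0.038,-0.29],[0.0,-0.414,-0.352,-0.038,-0.29],[0.0,-0.414,-0.352,-0.038,-0.29],[0.0,-0.414,-0.352,-0.038,-0.29],[0.0,-0.414,-0.352,-0.038,-0.29]]' 20
python3 - <<'E'
from m import *
to(.432,-.309,.25,172.3);to(.432,-.309,.112,172.3)
E
```

```text
time_s: 1.4
tool_pos: [0.5001, 0.0999, 0.2603]
tool_rot: [180.0, -0.0, 172.1]
force: [0.6, 0.5, 0.1]
grip_width: 0.0009
shift [ 0.0113 -0.4144  0.0102] twist rad -0.0034 t 1.4 F [0.6 0.5 0.1] w 0.0009
shift [ 0.0112 -0.4144  0.1482] twist rad -0.0034 t 1.4 F [0.6 0.5 0.1] w 0.0009
```

```bash
python3 -m handwheel '[[0.0,0.011,-0.414,0.01,-0.003],[0.0,0.011,-0.414,0.01,-0.003],[0.0,0.011,-0.414,0.01,-0.003],[0.0,0.011,-0.414,0.01,-0.003],[0.0,0.011,-0.414,0.01,-0.003],[0.0,0.011,-0.414,0.01,-0.003],[0.0,0.011,-0.414,0.01,-0.003],[0.0,0.011,-0.414,0.01,-0.003],[0.0,0.011,-0.414,0.01,-0.003],[0.0,0.011,-0.414,0.01,-0.003],[0.0,0.011,-0.414,0.148,-0.003],[0.0,0.011,-0.414,0.148,-0.003],[0.0,0.011,-0.414,0.148,-0.003],[0.0,0.011,-0.414,0.148,-0.003],[0.0,0.011,-0.414,0.148,-0.003]]'
python3 - <<'E'
from m import *
to(.432,-.309,.112,172.3)
crop('',read_camera('scene'),190,60,130,120,'a1.png',5)
E
```

```text
time_s: 2.9
tool_pos: [0.4346, -0.3059, 0.1129]
tool_rot: [180.0, -0.0, 172.6]
force: [0.1, -0.5, 0.5]
grip_width: 0.0005
shift [ 0.0021 -0.0034  0.0009] twist rad 0.0057 t 2.9 F [ 0.1 -0.5  0.5] w 0.0005
```

View pics/a1.png

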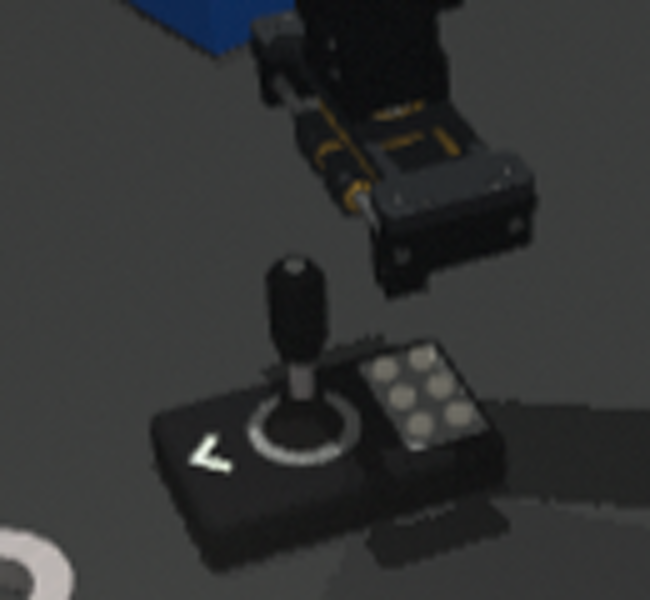

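```bash
python3 -m handwheel '[[0.0,-0.025,-0.001,0,0],[0.0,-0.035,-0.001,0,0],[0.0,-0.043,-0.001,0,0],[0.0,-0.05,-0.001,0,0],[0.0,-0.056,-0.001,0,0],[0.0,-0.06,-0.001,0,0],[0.0,-0.063,-0.001,0,0],[0.0,-0.063,-0.001,0,0],[0.0,-0.063,-0.001,0,0],[0.0,-0.063,-0.001,0,0]]'
python3 - <<'E'
from m import *
i=read_camera('scene')
crop('',i,60,60,260,260,'a2.png',2.3)
E
```

```text
time_s: 3.95
tool_pos: [0.4945, -0.3176, 0.1126]
tool_rot: [180.0, -0.1, 172.4]
force: [-6.4, 0.2, 4.6]
grip_width: 0.0005
```

View pics/a2.png

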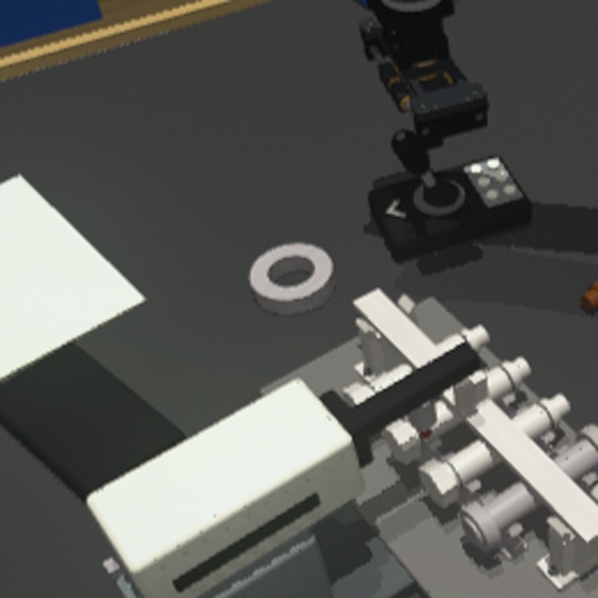

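```bash
python3 -m handwheel '[[0,-0.001,0,0,0],[0,-0.001,0,0,0],[0,-0.001,0,0,0],[0,-0.001,0,0,0],[0,-0.001,0,0,0],[0,-0.001,0,0,0],[0,-0.001,0,0,0],[0,-0.001,0,0,0],[0,-0.001,0,0,0],[0,-0.001,0,0,0],[0,-0.001,0,0,0],[0,-0.001,0,0,0],[0,-0.001,0,0,0],[0,-0.001,0,0,0],[0,-0.001,0,0,0],[0,-0.001,0,0,0],[0,-0.001,0,0,0],[0,-0.001,0,0,0],[0,-0.001,0,0,0],[0,-0.001,0,0,0]]'
python3 - <<'E'
from m import *
i=read_camera('scene')
crop('',i,60,60,260,260,'a3.png',2.3)
E
python3 -m handwheel '[[0,0,0,0,0],[0,0,0,0,0],[0,0,0,0,0],[0,0,0,0,0],[0,0,0,0,0],[0,0,0,0,0],[0,0,0,0,0],[0,0,0,0,0],[0,0,0,0,0],[0,0,0,0,0]]'
python3 - <<'E'
from m import *
i=read_camera('scene')
crop('',i,60,60,260,260,'a4.png',2.3)
E
```

```text
time_s: 6.0
tool_pos: [0.4955, -0.3177, 0.1125]
tool_rot: [180.0, -0.1, 172.4]
force: [-4.5, -0.7, 4.5]
grip_width: 0.0003
time_s: 7.05
tool_pos: [0.4959, -0.3177, 0.1125]
tool_rot: [-180.0, -0.1, 172.4]
force: [-4.2, -0.6, 3.5]
grip_width: 0.0005
```

View pics/a4.png

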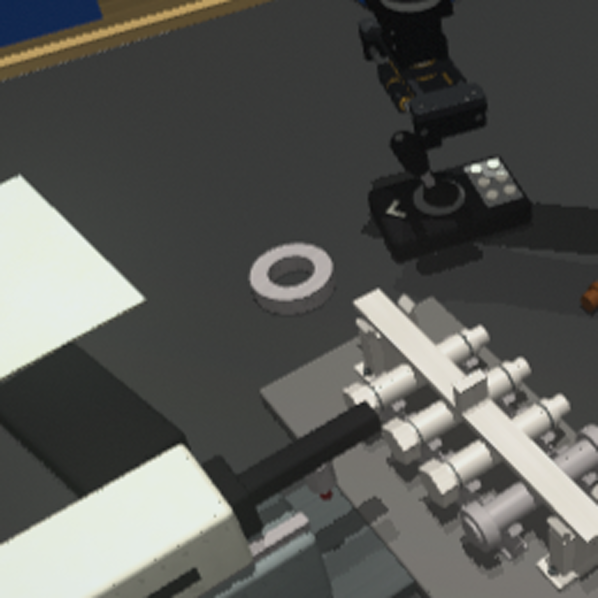

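View pics/a3.png

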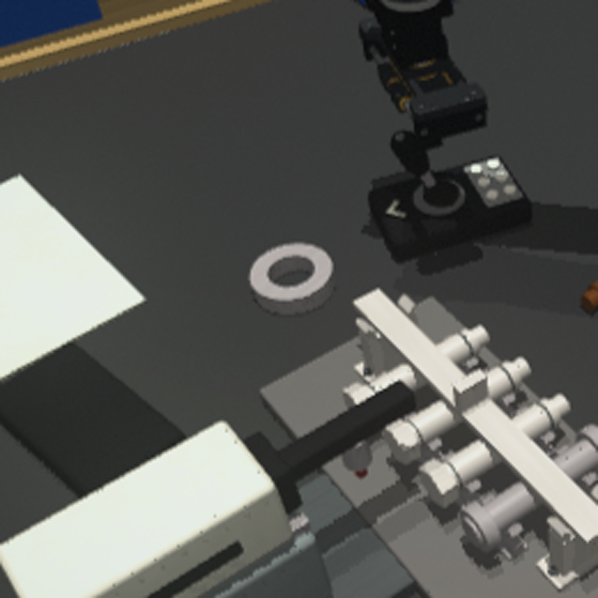

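```bash
python3 -m handwheel '[[0,0,0,0,0],[0,0,0,0,0],[0,0,0,0,0],[0,0,0,0,0],[0,0,0,0,0],[0,0,0,0,0],[0,0,0,0,0],[0,0,0,0,0],[0,0,0,0,0],[0,0,0,0,0]]'
python3 - <<'E'
from m import *
i=read_camera('scene');cv2.imwrite('pics/f1.png',i)
crop('',i,60,60,260,260,'a5.png',2.3)
E
python3 -m handwheel '[[0,0,0,0,0],[0,0,0,0,0],[0,0,0,0,0],[0,0,0,0,0],[0,0,0,0,0],[0,0,0,0,0],[0,0,0,0,0]]'
python3 - <<'E'
from m import *
i=read_camera('scene');a=cv2.imread('pics/f1.png')
d=cv2.absdiff(a,i).max(2)[200:330,60:240];print(d.max(),(d>40).sum())
E
```

```text
time_s: 8.1
tool_pos: [0.4959, -0.3177, 0.1125]
tool_rot: [-180.0, -0.1, 172.4]
force: [-5.1, -1.3, 3.2]
grip_width: 0.0004
time_s: 8.85
tool_pos: [0.496, -0.3177, 0.1125]
tool_rot: [-180.0, -0.1, 172.4]
force: [-5.9, -1.3, 4.2]
grip_width: 0.0003
4 0
```

View pics/a5.png

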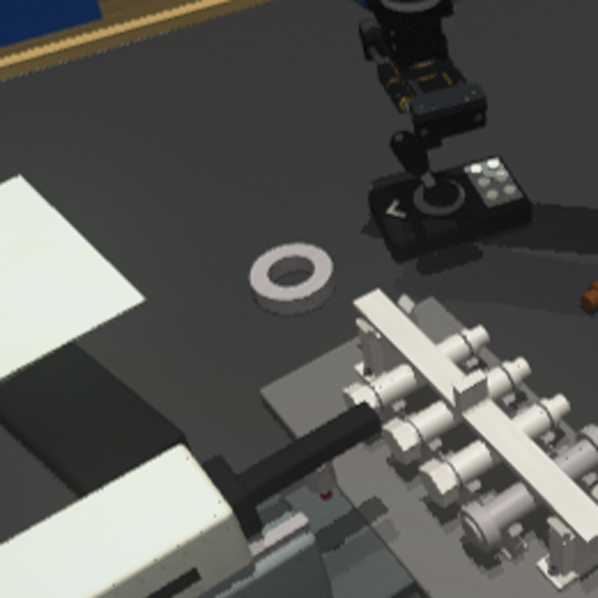

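```bash
python3 -m handwheel '[[0,0.008,0,0,0],[0,0.016,0,0,0],[0,0.024,0,0,0],[0,0.032,0,0,0],[0,0.045,0,0,0],[0,0.06,0,0,0],[0,0.065,0,-0.05,0],[0,0.065,0,-0.1,0],[0.03,0.065,0,-0.14,0],[0.03,0.065,0,-0.14,0]]'
python3 - <<'E'
from m import *
i=read_camera('scene');j=read_camera('top');cv2.imwrite('pics/f2.png',i);cv2.imwrite('pics/f2t.png',j)
crop('',i,60,60,260,260,'a6.png',2.3)
crop('',j,230,100,170,100,'a7.png',4.7)
d=cv2.absdiff(cv2.imread('pics/f1.png'),i).max(2)[230:330,60:240];print((d>40).sum())
print([proj('scene',G((x,0,.15))) for x in(.09,.1,.11)])
to(.6262,.0123,.20,186.6)
E
```

```text
time_s: 9.9
tool_pos: [0.4347, -0.3104, 0.2583]
tool_rot: [-179.9, 0.6, 172.5]
force: [0.7, -0.9, 0.2]
grip_width: 0.0096
113
[array([227.2593416 , 237.32665198]), array([222.76041001, 239.9478846 ]), array([218.21666552, 242.59522676])]
shift [-0.1498  0.3434  0.0538] twist rad -0.2465 t 10.0 F [-0.6  0.1 -0.4] w 0.0170
```

View pics/a6.png

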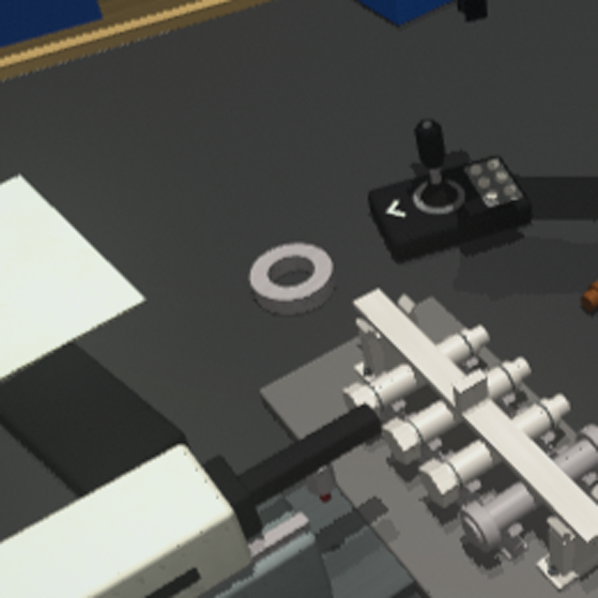

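View pics/a7.png

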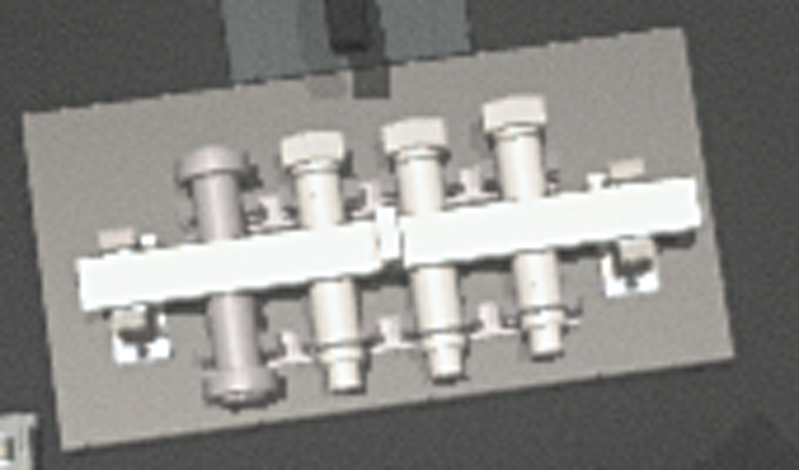

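Run:
```python
from m import *
i=read_camera('scene');a=cv2.imread('pics/f1.png');b=cv2.imread('pics/f2.png')
g=lambda m:cv2.cvtColor(m,cv2.COLOR_BGR2GRAY)[215:330,60:235].astype(np.float32)
w=cv2.createHanningWindow((175,115),cv2.CV_32F)
for x,y in((a,b),(b,i)):print(cv2.phaseCorrelate(g(x),g(y),w))
d=cv2.absdiff(a,b).max(2);ys,xs=np.where(d[215:330,60:235]>40);print(xs.min()+60,xs.max()+60,ys.min()+215,ys.max()+215)
cv2.imwrite('pics/d.png',cv2.resize(d[200:340,60:260]*3,None,fx=3,fy=3))
```

```text
((0.1321613688525929, -0.06607137954691922), 1.105630849202474)
((0.006753330571214633, -0.028149541658791577), 0.9921241114316163)
60 220 234 320
```

View pics/d.png

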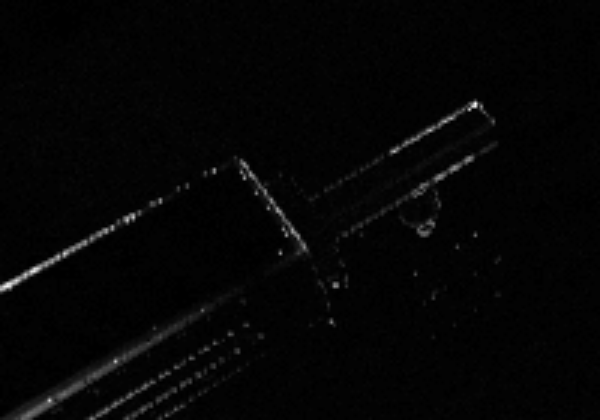

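Run:
```python
from m import *
i=cv2.imread('pics/f2t.png');s=cv2.imread('pics/f2.png')
crop('',i,295,130,40,40,'b1.png',14);crop('',s,240,210,50,50,'b2.png',11)
```

```text
(no output)
```

View pics/b1.png

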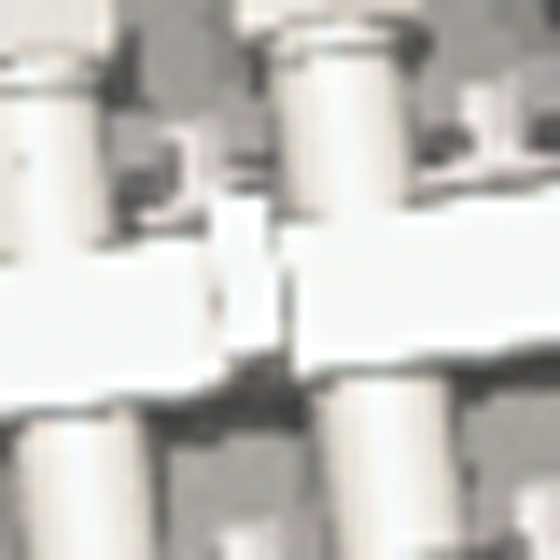

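View pics/b2.png

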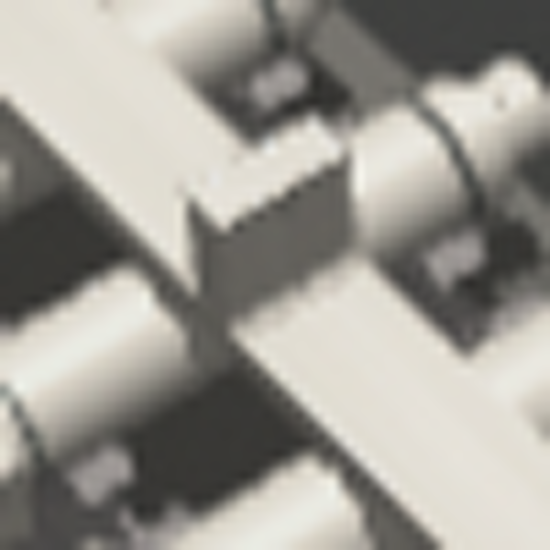

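Run:
```python
from m import *
a=ray('top',pix((248,275),(295,130),14),.117);b=ray('scene',pix((270,174),(240,210),11),.117);print(a,b,GI(a),GI(b))
c=(a+b)/2;print(c);to(c[0],c[1],.17,186.6);to(c[0],c[1],.091,186.6)
```

```text
[0.62665961 0.01293365 0.117     ] [0.63071105 0.0157036  0.117     ] [-0.00042048 -0.00676284  0.117     ] [ 0.00392248 -0.00447691  0.117     ]
[0.62868533 0.01431863 0.117     ]
shift [-0.1528  0.3453  0.0823] twist rad -0.2465 t 10.1 F [-0.3 -0.2 -0.2] w 0.0209
shift [-0.1528  0.3452  0.1613] twist rad -0.2465 t 10.1 F [-0.3 -0.2 -0.2] w 0.0209
```

```bash
python3 -m handwheel '[[0.045,-0.153,0.345,0,-0.246],[0.045,-0.153,0.345,0,-0.246],[0.045,-0.153,0.345,0,-0.246],[0.045,-0.153,0.345,0,-0.246],[0.045,-0.153,0.345,0,-0.246],[0.045,-0.153,0.345,0,-0.246],[0.045,-0.153,0.345,0,-0.246],[0.045,-0.153,0.345,0,-0.246],[0.045,-0.153,0.345,0.08,-0.246],[0.045,-0.153,0.345,0.08,-0.246],[0.045,-0.153,0.345,0.08,-0.246],[0.045,-0.153,0.345,0.08,-0.246]]'
python3 - <<'E'
from m import *
to(.6287,.0143,.091,186.6)
crop('',read_camera('scene'),190,150,150,130,'b3.png',4.5)
E
```

```text
time_s: 11.25
tool_pos: [0.6286, 0.0129, 0.1716]
tool_rot: [-180.0, -0.1, -173.5]
force: [0.8, 0.0, 1.0]
grip_width: 0.0449
shift [-0.0005  0.0014  0.0806] twist rad -0.0015 t 11.2 F [0.8 0.  1. ] w 0.0449
```

View pics/b3.png

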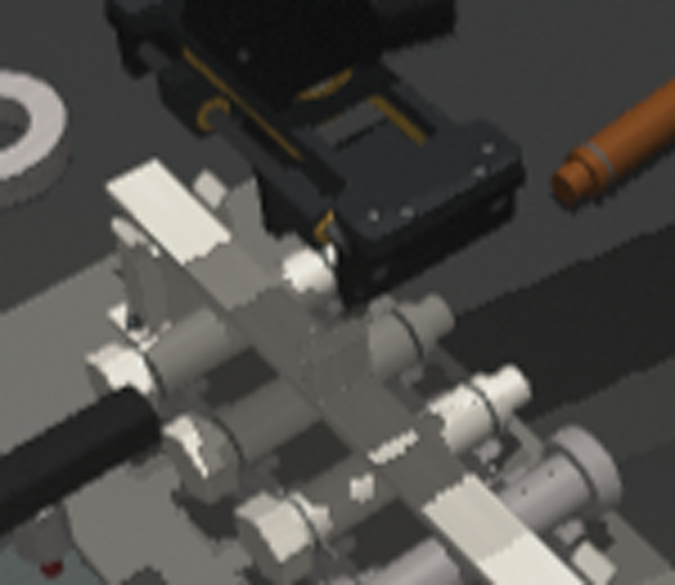

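```bash
python3 -m handwheel '[[0.045,0,0,0.04,0],[0.045,0,0,0.07,0],[0.045,0,0,0.08,0],[0.045,0,0,0.08,0],[0.0,0,0,0.08,0],[0.0,0,0,0.08,0],[0.0,0,0,0.08,0],[0.0,0,0,0.08,0],[0.0,0,0,0.08,0],[0.0,0,0,0.08,0]]' 40; python3 -c "
from m import *
to(.6287,.0143,.091,186.6)"
```

```text
time_s: 12.3
tool_pos: [0.6298, 0.0128, 0.0931]
tool_rot: [-180.0, 0.0, -173.5]
force: [-0.1, -1.6, 2.3]
grip_width: 0.0119
shift [0.0009 0.0016 0.0021] twist rad -0.0010 t 12.3 F [-0.1 -1.6  2.3] w 0.0119
```

```bash
python3 -m handwheel '[[0,0,0,-0.01,0],[0,0,0,-0.025,0],[0,0,0,-0.045,0],[0,0,0,-0.065,0],[0,0,0,-0.065,0]]'
python3 - <<'E'
from m import *
to(.4939,-.0107,.15,186.6)
to(.4939,-.0107,.018,186.6)
crop('',read_camera('scene'),190,150,180,170,'b4.png',3.5)
E
```

```text
time_s: 12.8
tool_pos: [0.6316, 0.0131, 0.1615]
tool_rot: [180.0, 0.4, -173.5]
force: [0.3, 0.1, -2.7]
grip_width: 0.0115
shift [ 0.1396 -0.008   0.0106] twist rad -0.0010 t 12.8 F [ 0.3  0.1 -2.7] w 0.0115
shift [ 0.1404 -0.008   0.1426] twist rad -0.0010 t 12.8 F [ 0.3  0.1 -2.7] w 0.0115
```

View pics/b4.png

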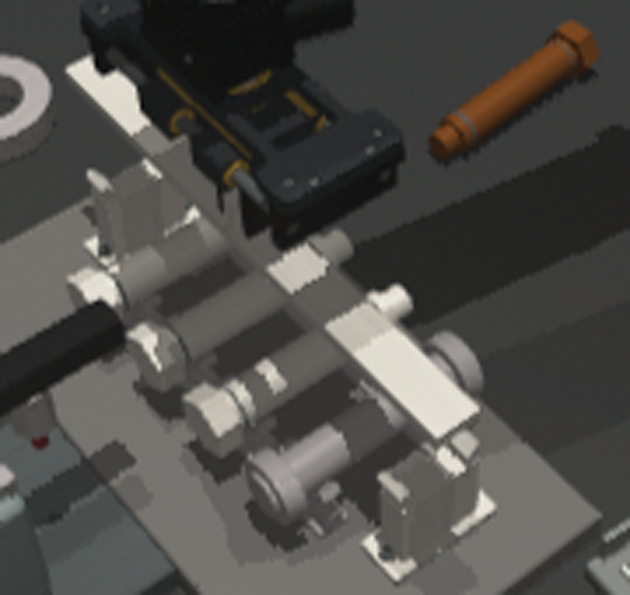

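```bash
python3 -m handwheel '[[0,0.03,-0.002,0,0],[0,0.07,-0.005,0,0],[0,0.105,-0.007,0,0],[0,0.138,-0.008,0,0],[0,0.138,-0.008,0.02,0],[0,0.138,-0.008,0.05,0],[0,0.138,-0.008,0.085,0],[0,0.138,-0.008,0.115,0],[0,0.138,-0.008,0.128,0],[0,0.138,-0.008,0.132,0],[0,0.138,-0.008,0.132,0],[0,0.138,-0.008,0.132,0]]'
python3 - <<'E'
from m import *
to(.4939,-.0107,.016,186.6)
E
```

```text
time_s: 14.05
tool_pos: [0.4945, -0.0104, 0.0269]
tool_rot: [180.0, 0.1, -173.5]
force: [0.8, 0.2, -3.4]
grip_width: 0.0116
shift [ 0.0007 -0.0002  0.0109] twist rad -0.0010 t 14.1 F [ 0.8  0.2 -3.4] w 0.0116
```

```bash
python3 -m handwheel '[[0,0,0,0.005,0],[0,0,0,0.008,0],[0,0,0,0.01,0],[0,0,0,0.011,0],[0,0,0,0.011,0],[0,0,0,0.011,0]]'; python3 -m handwheel '[[0.03,0,0,0,0],[0.04,0,0,0,0],[0.045,0,0,0,0],[0.045,0,0,-0.02,0],[0.045,0,0,-0.06,0],[0.045,0,0,-0.11,0],[0.045,0,0,-0.16,0],[0.045,0,0,-0.19,0],[0.045,0,0,-0.19,0]]'
python3 - <<'E'
from m import *
j=read_camera('top');i=read_camera('scene');cv2.imwrite('pics/f3t.png',j);cv2.imwrite('pics/f3.png',i)
crop('',j,220,90,200,150,'b5.png',4);crop('',i,190,120,250,250,'b6.png',2.4)
E
```

```text
time_s: 14.65
tool_pos: [0.4934, -0.0103, 0.016]
tool_rot: [179.9, -0.0, -173.5]
force: [-4.8, 0.8, 8.9]
grip_width: 0.012
time_s: 15.55
tool_pos: [0.4965, -0.0104, 0.2096]
tool_rot: [179.9, 0.6, -173.5]
force: [0.0, 0.1, -0.1]
grip_width: 0.0449
```

View pics/b5.png

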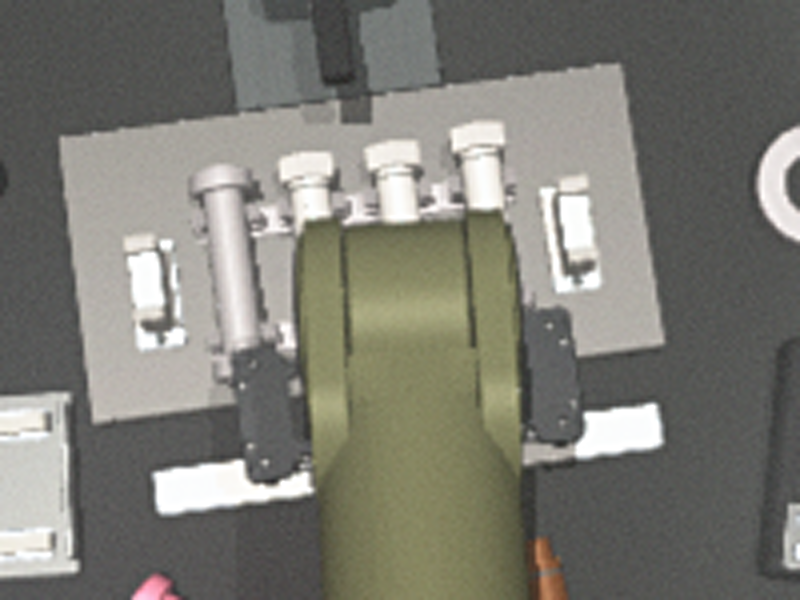

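View pics/b6.png

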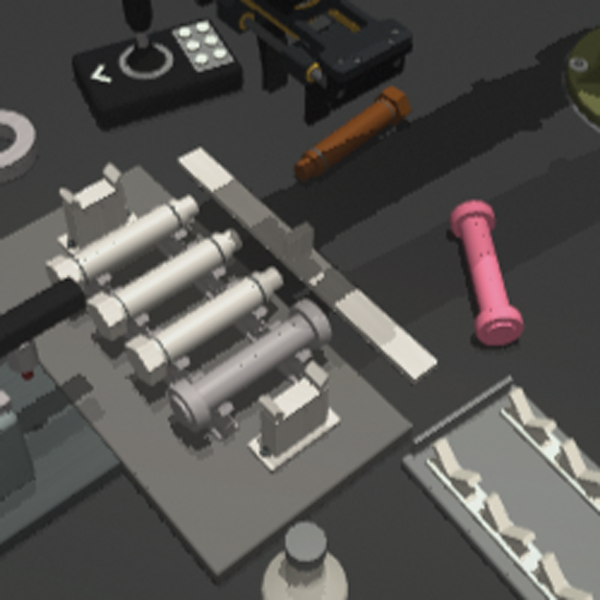

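Run:
```python
from m import *
for u,v in((345,386),(446,375),(546,352)):
    print(np.round(GI(ray('top',pix((u,v),(230,100),4.7),.068)),4))
for u,v in((314,131),(413,118),(515,98)):
    print(np.round(GI(ray('top',pix((u,v),(230,100),4.7),.077)),4))
for y in(-.09,-.03,.03): 
    g=G((0,y,0));print(y,np.round(g,4))
print([np.round(RK((0,y,0)),4) for y in(-.062,0,.062)])
g=G((0,.03,0));to(g[0],g[1],.041,186.6)
```

```text
[-0.0759  0.0298  0.068 ]
[-0.0775 -0.0291  0.068 ]
[-0.072  -0.0885  0.068 ]
[0.0743 0.0278 0.077 ]
[ 0.0742 -0.0305  0.077 ]
[ 0.078  -0.0913  0.077 ]
-0.09 [ 0.6366 -0.0697  0.    ]
-0.03 [ 0.6297 -0.0101  0.    ]
0.03 [0.6229 0.0495 0.    ]
[array([0.4775, 0.2665, 0.    ]), array([0.4745, 0.3284, 0.    ]), array([0.4715, 0.3903, 0.    ])]
shift [-0.1352  0.0447  0.164 ] twist rad -0.0009 t 15.7 F [ 0.4 -0.1 -1.3] w 0.0448
```

```bash
python3 -m handwheel '[[0.046,-0.05,0.016,0,0],[0.046,-0.1,0.033,0,0],[0.046,-0.133,0.045,0.02,0],[0.046,-0.133,0.045,0.06,0],[0.046,-0.133,0.045,0.08,0],[0.046,-0.133,0.045,0.08,0],[0.046,-0.133,0.045,0.08,0]]'
python3 - <<'E'
from m import *
g=G((0,.03,0));to(g[0],g[1],.041,186.6)
crop('',read_camera('scene'),190,150,180,170,'c1.png',3.5)
E
```

```text
time_s: 16.35
tool_pos: [0.6194, 0.0489, 0.1234]
tool_rot: [-180.0, -0.1, -173.5]
force: [-0.4, -0.7, 0.5]
grip_width: 0.0459
shift [-0.0036  0.0002  0.0824] twist rad -0.0015 t 16.4 F [-0.4 -0.7  0.5] w 0.0459
```

View pics/c1.png

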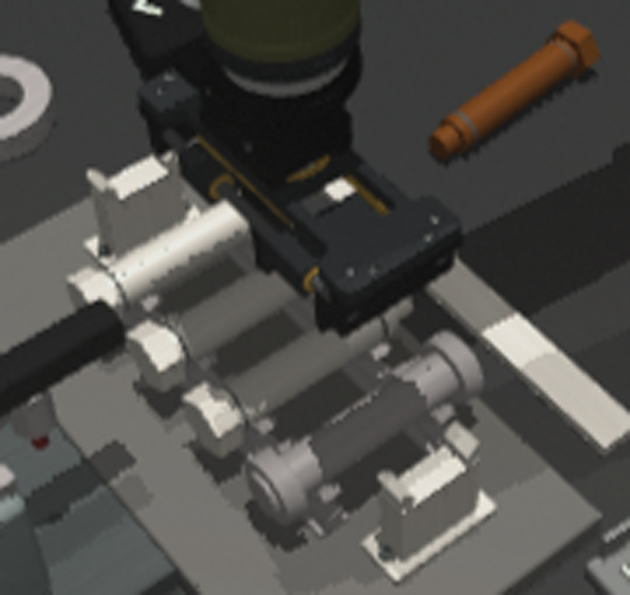

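```bash
python3 -m handwheel '[[0.046,-0.003,0,0.03,0],[0.046,-0.003,0,0.055,0],[0.046,-0.003,0,0.072,0],[0.046,-0.003,0,0.081,0],[0.046,-0.003,0,0.081,0],[0.0,-0.003,0,0.081,0],[0.0,-0.003,0,0.081,0],[0.0,-0.003,0,0.081,0],[0.0,-0.003,0,0.081,0]]' 40; python3 -c "
from m import *
r=RK((0,.062,0));to(r[0],r[1],.2,182.8)"
```

```text
time_s: 17.3
tool_pos: [0.6242, 0.0484, 0.0447]
tool_rot: [-179.9, 0.1, -173.5]
force: [0.8, -2.6, 2.6]
grip_width: 0.0272
shift [ 0.1127  0.3568 -0.156 ] twist rad 0.0647 t 17.3 F [ 0.8 -2.6  2.6] w 0.0272
```

```bash
python3 -m handwheel '[[0,0,0,-0.015,0],[0,0,0,-0.04,0],[0,0,0,-0.08,0],[0,0,0,-0.12,0],[0,0,0,-0.15,0],[0,0.02,0.05,-0.16,0.01],[0,0.036,0.1,-0.16,0.02],[0,0.05,0.15,-0.16,0.03],[0,0.066,0.2,-0.16,0.04],[0,0.083,0.25,-0.16,0.05],[0,0.1,0.3,-0.16,0.06],[0,0.11,0.34,-0.16,0.065],[0,0.113,0.357,-0.16,0.065],[0,0.113,0.357,-0.16,0.065],[0,0.113,0.357,-0.15,0.065]]'
python3 - <<'E'
from m import *
r=RK((0,.062,0));to(r[0],r[1],.023,182.8)
j=read_camera('top');i=read_camera('scene')
crop('',j,120,100,280,150,'c2.png',2.8);crop('',i,190,120,320,270,'c3.png',2.4)
E
```

```text
time_s: 18.8
tool_pos: [0.4703, 0.3925, 0.1948]
tool_rot: [179.9, 0.1, -177.1]
force: [0.4, -0.3, -2.5]
grip_width: 0.027
shift [-0.0008 -0.0024  0.1718] twist rad 0.0021 t 18.8 F [ 0.4 -0.3 -2.5] w 0.0270
```

View pics/c2.png

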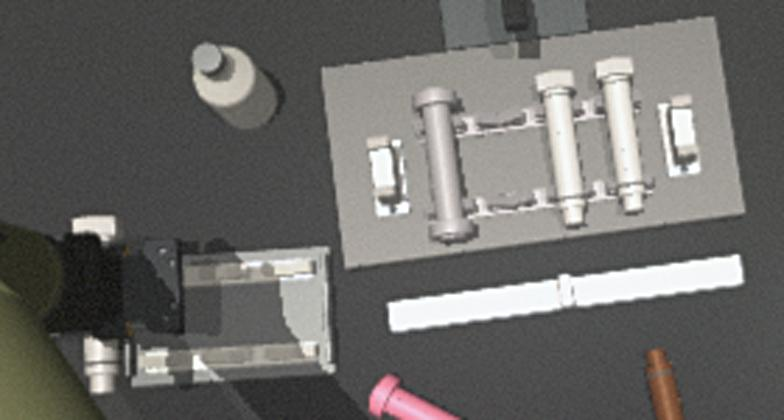

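View pics/c3.png

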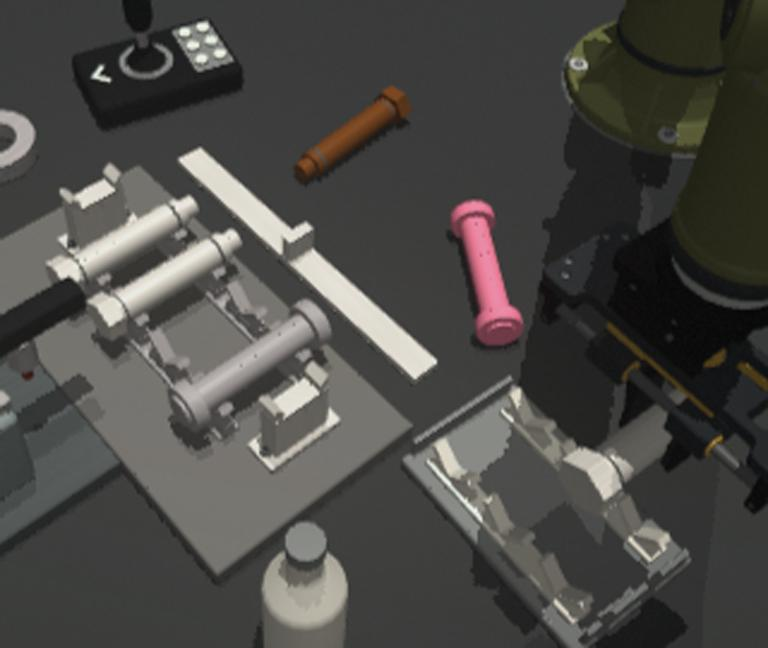

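Run:
```python
from m import *
P=[]
for y in(-.062,0,.062):
  for x in(-.042,.042):
    for dx in(-.006,.006):
      P.append((RK((x+dx,y,.024)),(0,0,255)))
      for dy in (-.018,.018):P.append((RK((x+dx,y+dy,.042)),(0,255,0)))
for x in(.065,-.065):
  for y in(.1025,-.1025):P.append((RK((x,y,.012)),(255,0,0)))
overlay('top',cv2.imread('pics/top0.png'),P,155,180,95,65,'r1.png',8)
overlay('scene',cv2.imread('pics/scene0.png'),P,350,270,135,125,'r2.png',5.5)
```

```text
(no output)
```

View pics/r1.png

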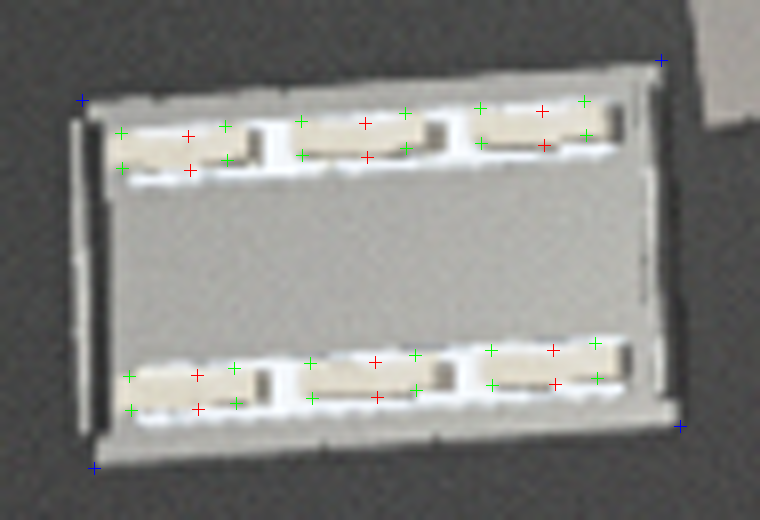

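View pics/r2.png

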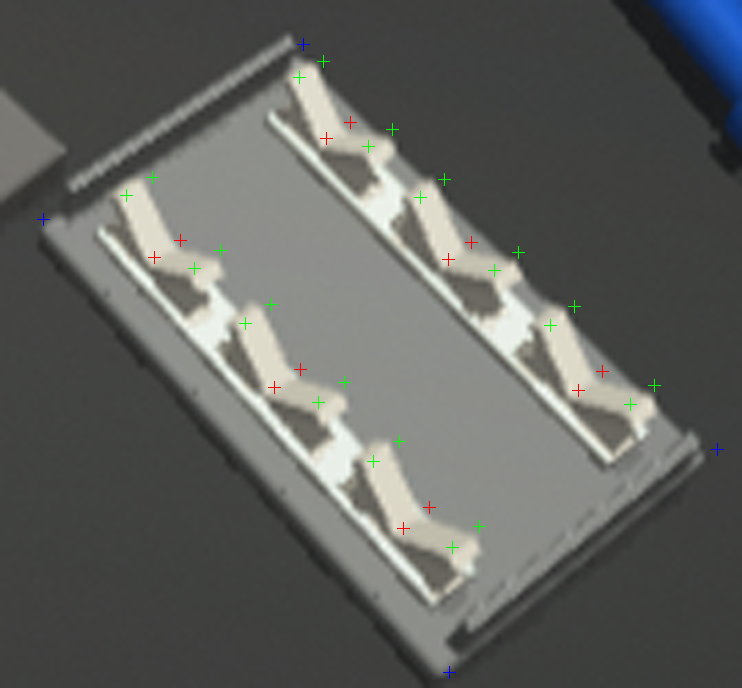

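```bash
python3 -m handwheel '[[0,0,-0.003,0.03,0.002],[0,0,-0.003,0.07,0.002],[0,0,-0.003,0.11,0.002],[0,0,-0.003,0.14,0.002],[0,0,-0.003,0.155,0.002],[0,0,-0.003,0.155,0.002],[0,0,-0.003,0.155,0.002]]'
python3 - <<'E'
from m import *
r=RK((0,.0605,0));to(r[0],r[1],.0235,182.8)
j=read_camera('top');i=read_camera('scene')
crop('',j,100,170,150,90,'c2.png',5);crop('',i,330,250,180,150,'c3.png',4.3)
E
```

```text
time_s: 19.6
tool_pos: [0.4717, 0.3885, 0.0399]
tool_rot: [179.9, 0.1, -177.4]
force: [0.5, -0.5, -1.9]
grip_width: 0.0266
shift [0.0001 0.0004 0.0164] twist rad -0.0029 t 19.6 F [ 0.5 -0.5 -1.9] w 0.0266
```

View pics/c2.png

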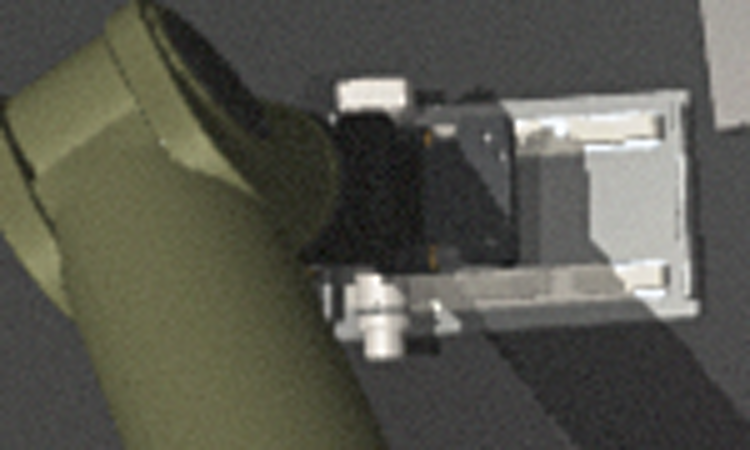

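View pics/c3.png

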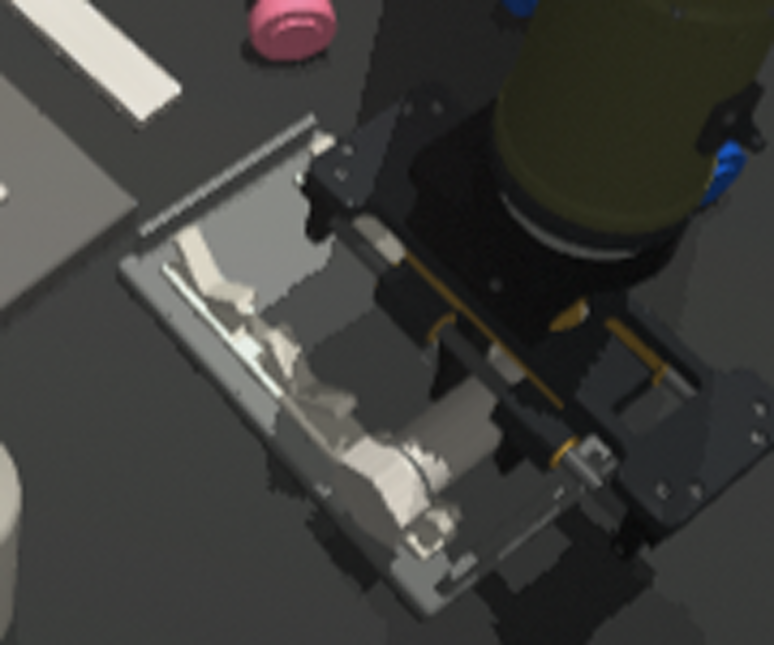

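```bash
python3 -m handwheel '[[0,0,0,0.006,0],[0,0,0,0.01,0],[0,0,0,0.012,0],[0,0,0,0.014,0],[0,0,0,0.014,0],[0,0,0,0.014,0]]'
```

```text
time_s: 20.3
tool_pos: [0.4703, 0.389, 0.0266]
tool_rot: [179.9, -0.0, -177.3]
force: [-4.4, -2.1, 10.1]
grip_width: 0.0272
```

Seated (contact force 10 N up). Release and rise.

```bash
python3 -m handwheel '[[0.03,0,0,0,0],[0.036,0,0,0,0],[0.036,0,0,0,0],[0.036,0,0,-0.02,0],[0.036,0,0,-0.05,0],[0.036,0,0,-0.1,0],[0.046,0,0,-0.15,0],[0.046,0,-0.05,-0.17,0],[0.046,0,-0.1,-0.17,0],[0.046,0,-0.14,-0.17,0],[0.046,0,-0.14,-0.17,0]]'
python3 - <<'E'
from m import *
g=G((0,-.03,0));to(g[0]-.001,g[1]-.001,.12,186.6)
j=read_camera('top');i=read_camera('scene')
crop('',j,100,90,300,170,'c4.png',2.6);crop('',i,190,150,320,250,'c5.png',2.4)
E
```

```text
time_s: 21.4
tool_pos: [0.4789, 0.2411, 0.1953]
tool_rot: [-179.9, 0.1, -177.9]
force: [-0.1, 0.6, 0.6]
grip_width: 0.0461
shift [-0.1403 -0.2575  0.0759] twist rad -0.0781 t 21.4 F [-0.1  0.6  0.6] w 0.0461
```

View pics/c4.png

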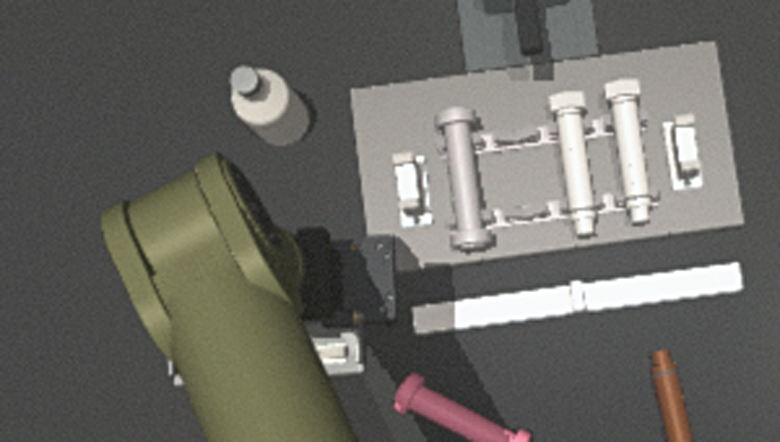

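View pics/c5.png

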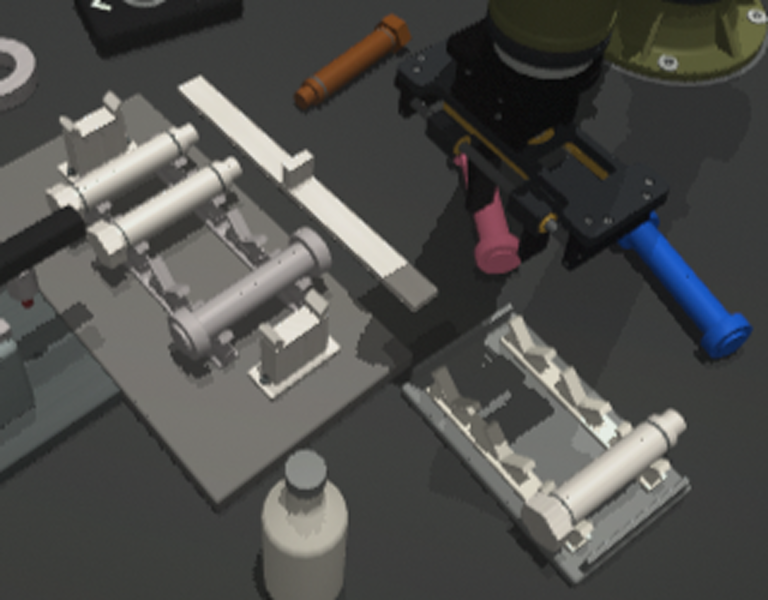

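```bash
python3 -m handwheel '[[0.046,-0.025,-0.045,0,-0.02],[0.046,-0.05,-0.09,0,-0.04],[0.046,-0.075,-0.135,0,-0.06],[0.046,-0.1,-0.18,0,-0.078],[0.046,-0.125,-0.225,0,-0.078],[0.046,-0.14,-0.257,0.02,-0.078],[0.046,-0.14,-0.257,0.06,-0.078],[0.046,-0.14,-0.257,0.075,-0.078],[0.046,-0.14,-0.257,0.075,-0.078],[0.046,-0.14,-0.257,0.075,-0.078]]'
python3 - <<'E'
from m import *
g=G((0,-.03,0));to(g[0]-.001,g[1]-.001,.041,186.6)
crop('',read_camera('scene'),190,150,180,170,'c6.png',3.5)
E
```

```text
time_s: 22.5
tool_pos: [0.6294, 0.0011, 0.1201]
tool_rot: [180.0, 0.0, -172.6]
force: [-0.4, 0.0, -0.3]
grip_width: 0.046
shift [ 0.0022 -0.0121  0.0791] twist rad 0.0136 t 22.5 F [-0.4  0.  -0.3] w 0.0460
```

View pics/c6.png

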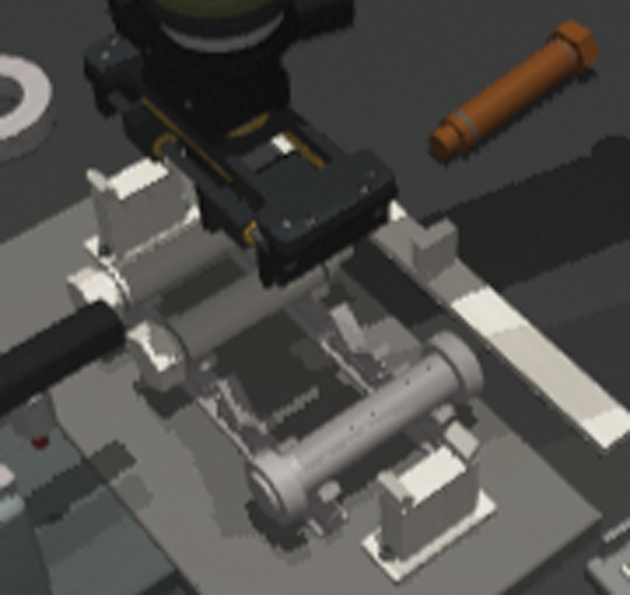

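```bash
python3 -m handwheel '[[0.046,0.002,-0.012,0,0.014],[0.046,0.002,-0.012,0.02,0.014],[0.046,0.002,-0.012,0.05,0.014],[0.046,0.002,-0.012,0.07,0.014],[0.046,0.002,-0.012,0.079,0.014],[0.046,0.002,-0.012,0.079,0.014],[0.046,0.002,-0.012,0.079,0.014]]';python3 -c "
from m import *
g=G((0,-.03,0));to(g[0]-.001,g[1]-.001,.043,186.6)"
```

```text
time_s: 23.25
tool_pos: [0.6296, -0.0139, 0.0421]
tool_rot: [-180.0, 0.1, -173.6]
force: [0.6, -0.4, 0.2]
grip_width: 0.0454
shift [ 0.0005  0.0029 -0.0009] twist rad -0.0042 t 23.2 F [ 0.6 -0.4  0.2] w 0.0454
```

```bash
python3 -m handwheel '[[0.046,0,0.002,-0.001,0],[0.046,0,0.002,-0.001,0],[0,0,0.002,-0.001,0],[0,0,0.002,-0.001,0],[0,0,0.002,-0.001,0],[0,0,0.002,-0.001,0],[0,0,0.002,-0.001,0]]' 40;python3 -c "
from m import *
r=RK((0,-.0015,0));to(r[0],r[1],.2,182.8)"
```

```text
time_s: 23.95
tool_pos: [0.6283, -0.0115, 0.0417]
tool_rot: [180.0, 0.0, -173.6]
force: [0.4, 0.9, 1.3]
grip_width: 0.0268
shift [ 0.1152  0.3534 -0.1583] twist rad 0.0625 t 23.9 F [0.4 0.9 1.3] w 0.0268
```

```bash
python3 -m handwheel '[[0,0,0,-0.015,0],[0,0,0,-0.04,0],[0,0,0,-0.08,0],[0,0,0,-0.12,0],[0,0,0,-0.15,0],[0,0.02,0.05,-0.16,0.01],[0,0.036,0.1,-0.16,0.02],[0,0.05,0.15,-0.16,0.03],[0,0.066,0.2,-0.16,0.04],[0,0.083,0.25,-0.16,0.05],[0,0.1,0.3,-0.16,0.06],[0,0.11,0.335,-0.16,0.0625],[0,0.115,0.353,-0.16,0.0625],[0,0.115,0.353,-0.16,0.0625],[0,0.115,0.353,-0.14,0.0625],[0,0.115,0.353,-0.11,0.0625],[0,0.115,0.353,-0.08,0.0625],[0,0.115,0.353,-0.05,0.0625],[0,0.115,0.353,-0.025,0.0625],[0,0.115,0.353,-0.012,0.0625]]'
python3 - <<'E'
from m import *
r=RK((0,-.0015,0));to(r[0],r[1],.0237,182.8)
j=read_camera('top');i=read_camera('scene')
crop('',j,100,170,150,90,'c7.png',5);crop('',i,330,250,180,150,'c8.png',4.3)
E
```

```text
time_s: 25.95
tool_pos: [0.4741, 0.3239, 0.0515]
tool_rot: [-179.8, -0.2, -177.3]
force: [-0.9, -0.2, -3.9]
grip_width: 0.027
shift [-0.0007  0.003   0.0278] twist rad -0.0020 t 25.9 F [-0.9 -0.2 -3.9] w 0.0270
```

View pics/c8.png

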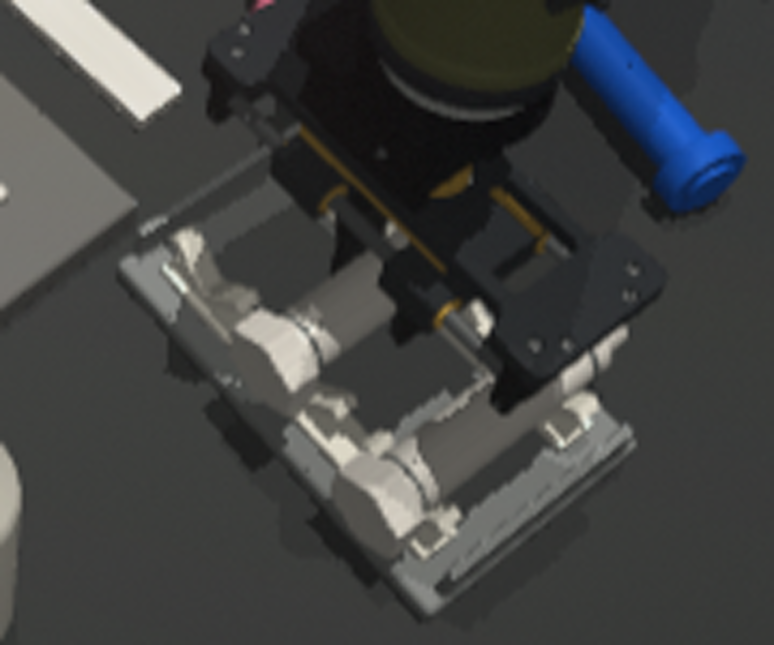

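```bash
python3 -m handwheel '[[0,0,0.002,0.01,0],[0,0,0.002,0.016,0],[0,0,0.002,0.02,0],[0,0,0.002,0.022,0],[0,0,0.002,0.022,0],[0,0,0.002,0.022,0]]';python3 -c "
from m import *
r=RK((0,-.0015,0));to(r[0],r[1],.0237,182.8)"
```

```text
time_s: 26.65
tool_pos: [0.4749, 0.3286, 0.0319]
tool_rot: [180.0, 0.0, -177.2]
force: [-0.3, -0.0, -2.7]
grip_width: 0.0269
shift [ 0.0004 -0.0016  0.0082] twist rad -0.0001 t 26.6 F [-0.3 -0.  -2.7] w 0.0269
```

```bash
python3 -m handwheel '[[0,0,-0.001,0.003,0],[0,0,-0.001,0.006,0],[0,0,-0.001,0.008,0],[0,0,-0.001,0.008,0],[0,0,-0.001,0.008,0]]'
```

```text
time_s: 27.15
tool_pos: [0.4748, 0.3272, 0.0238]
tool_rot: [-180.0, -0.0, -177.2]
force: [-1.6, -0.5, 1.3]
grip_width: 0.027
```

```bash
python3 -m handwheel '[[0.03,0,0,0.001,0],[0.038,0,0,0.001,0],[0.038,0,0,0.001,0],[0.038,0,0,-0.02,0],[0.038,0,0,-0.05,0],[0.046,0,0,-0.1,0],[0.046,0,0,-0.15,0],[0.046,0,-0.05,-0.17,0],[0.046,0,-0.09,-0.17,0],[0.046,0,-0.09,-0.17,0],[0.046,0,-0.09,-0.17,0],[0.046,0,-0.09,-0.17,0]]'
python3 - <<'E'
from m import *
g=G((0,-.09,0));to(g[0]+.001,g[1]-.001,.12,186.6)
j=read_camera('top');i=read_camera('scene')
crop('',j,100,90,300,170,'c9.png',2.6);crop('',i,190,150,320,250,'c10.png',2.4)
E
```

```text
time_s: 28.35
tool_pos: [0.4788, 0.2389, 0.1934]
tool_rot: [180.0, -0.0, -177.1]
force: [0.4, -0.6, -0.1]
grip_width: 0.046
shift [-0.1432 -0.3172  0.0731] twist rad -0.0650 t 28.4 F [ 0.4 -0.6 -0.1] w 0.0460
```

View pics/c9.png

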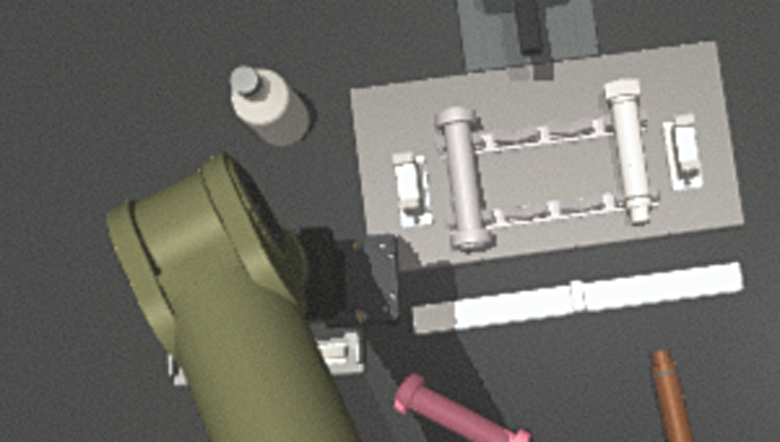

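View pics/c10.png

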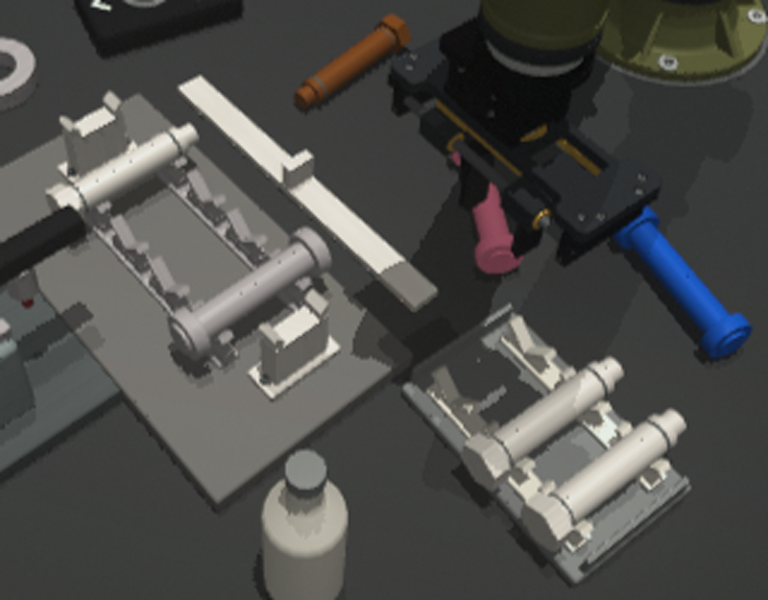

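```bash
python3 -m handwheel '[[0.042,-0.02,-0.045,0,-0.02],[0.042,-0.04,-0.09,0,-0.04],[0.042,-0.06,-0.135,0,-0.06],[0.042,-0.08,-0.18,0,-0.065],[0.042,-0.1,-0.225,0,-0.065],[0.042,-0.125,-0.27,0,-0.065],[0.042,-0.145,-0.317,0,-0.065],[0.042,-0.145,-0.317,0.03,-0.065],[0.042,-0.145,-0.317,0.06,-0.065],[0.042,-0.145,-0.317,0.073,-0.065],[0.042,-0.145,-0.317,0.073,-0.065],[0.042,-0.145,-0.317,0.073,-0.065],[0.042,-0.145,-0.317,0.073,-0.065]]'
python3 - <<'E'
from m import *
g=G((0,-.09,0));to(g[0]+.002,g[1]-.001,.041,186.6)
crop('',read_camera('scene'),190,130,180,170,'c11.png',3.5)
E
```

```text
time_s: 29.75
tool_pos: [0.6407, -0.0716, 0.1224]
tool_rot: [-180.0, 0.2, -173.4]
force: [0.0, -0.4, 0.3]
grip_width: 0.0422
shift [0.0021 0.0011 0.0814] twist rad -0.0004 t 29.8 F [ 0.  -0.4  0.3] w 0.0422
```

View pics/c11.png

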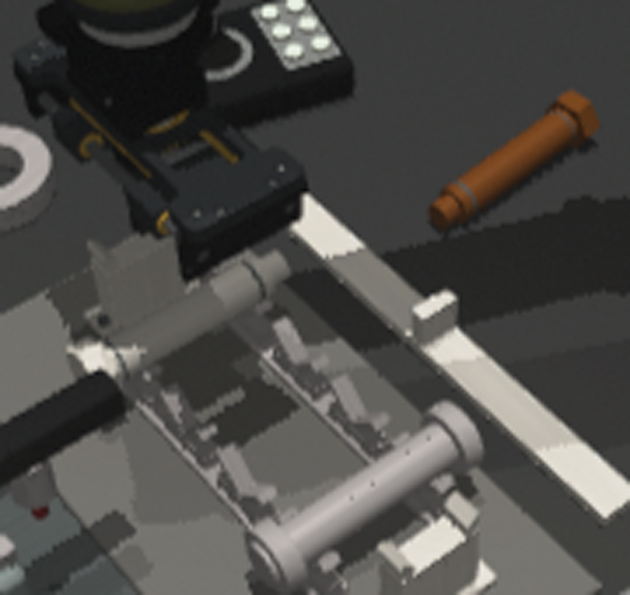

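```bash
python3 -m handwheel '[[0.042,0.001,0.001,0.02,0],[0.042,0.001,0.001,0.05,0],[0.042,0.001,0.001,0.07,0],[0.042,0.001,0.001,0.081,0],[0.042,0.001,0.001,0.081,0],[0.042,0.001,0.001,0.081,0],[0,0.001,0.001,0.081,0],[0,0.001,0.001,0.081,0],[0,0.001,0.001,0.081,0],[0,0.001,0.001,0.081,0],[0,0.001,0.001,0.081,0]]' 40;python3 -c "
from m import *
r=RK((0,-.0635,0));to(r[0],r[1],.2,182.8)"
```

```text
time_s: 30.9
tool_pos: [0.639, -0.0707, 0.0405]
tool_rot: [180.0, 0.1, -173.5]
force: [-1.2, 2.1, 5.9]
grip_width: 0.0268
shift [ 0.1219  0.352  -0.1594] twist rad 0.0651 t 30.9 F [-1.2  2.1  5.9] w 0.0268
```

```bash
python3 -m handwheel '[[0,0,0,-0.015,0],[0,0,0,-0.04,0],[0,0,0,-0.08,0],[0,0,0,-0.12,0],[0,0,0,-0.15,0],[0,0.02,0.05,-0.16,0.01],[0,0.036,0.1,-0.16,0.02],[0,0.052,0.15,-0.16,0.03],[0,0.07,0.2,-0.16,0.04],[0,0.088,0.25,-0.16,0.05],[0,0.106,0.3,-0.16,0.06],[0,0.116,0.335,-0.16,0.065],[0,0.122,0.352,-0.16,0.065],[0,0.122,0.352,-0.16,0.065],[0,0.122,0.352,-0.14,0.065],[0,0.122,0.352,-0.11,0.065],[0,0.122,0.352,-0.08,0.065],[0,0.122,0.352,-0.05,0.065],[0,0.122,0.352,-0.03,0.065],[0,0.122,0.352,-0.02,0.065]]'
python3 - <<'E'
from m import *
r=RK((0,-.0635,0));to(r[0],r[1],.0225,182.8)
j=read_camera('top');i=read_camera('scene')
crop('',j,100,170,150,90,'d1.png',5);crop('',i,330,250,180,150,'d2.png',4.3)
E
```

```text
time_s: 32.9
tool_pos: [0.4762, 0.2623, 0.0575]
tool_rot: [-179.8, -0.2, -177.3]
force: [-0.1, -0.7, -1.7]
grip_width: 0.0269
shift [-0.0016  0.0027  0.035 ] twist rad -0.0019 t 32.9 F [-0.1 -0.7 -1.7] w 0.0269
```

View pics/d2.png

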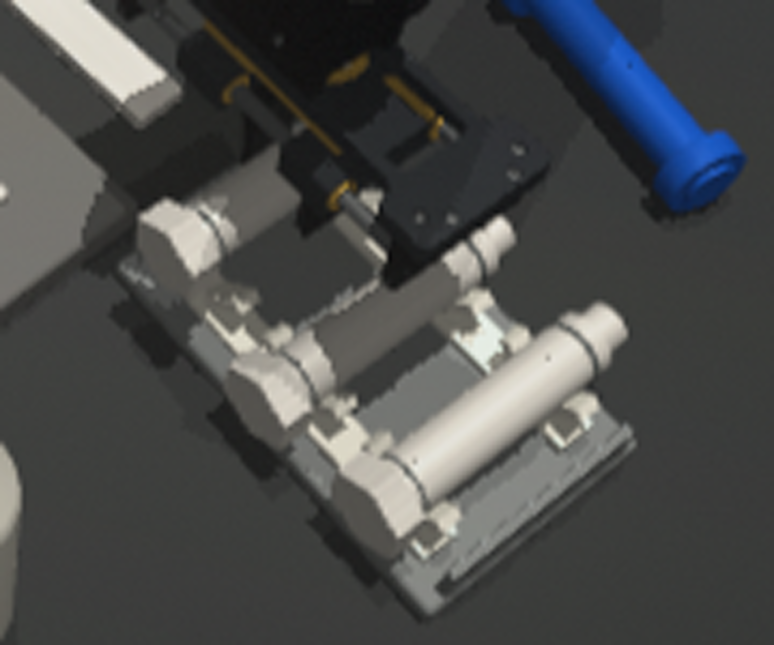

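View pics/d1.png

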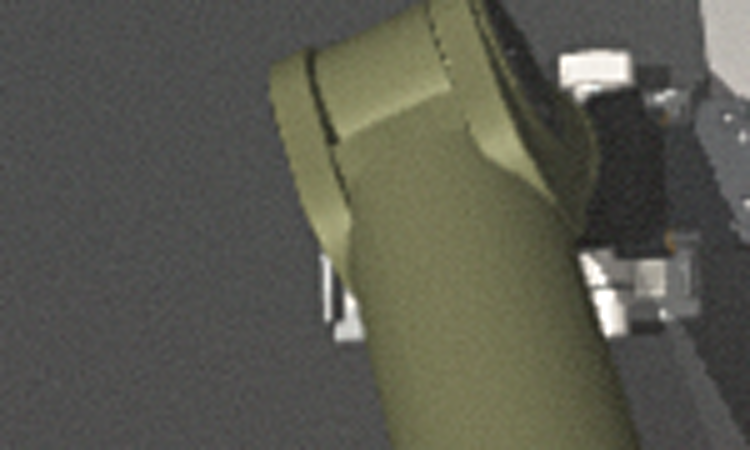

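```bash
python3 -m handwheel '[[0,-0.001,0.001,0.01,0],[0,-0.001,0.001,0.018,0],[0,-0.001,0.001,0.022,0],[0,-0.001,0.001,0.025,0],[0,-0.001,0.001,0.025,0],[0,-0.001,0.001,0.025,0]]';python3 -c "
from m import *
r=RK((0,-.0635,0));to(r[0],r[1],.0225,182.8)"
```

```text
time_s: 33.6
tool_pos: [0.4783, 0.2659, 0.0348]
tool_rot: [180.0, 0.0, -177.2]
force: [-0.9, -0.7, -2.6]
grip_width: 0.0271
shift [ 0.0007 -0.0009  0.0123] twist rad -0.0001 t 33.6 F [-0.9 -0.7 -2.6] w 0.0271
```

```bash
python3 -m handwheel '[[0,0,-0.001,0.004,0],[0,0,-0.001,0.008,0],[0,0,-0.001,0.01,0],[0,0,-0.001,0.011,0],[0,0,-0.001,0.012,0],[0,0,-0.001,0.012,0],[0,0,-0.001,0.012,0]]'
```

```text
time_s: 34.3
tool_pos: [0.4781, 0.2649, 0.0227]
tool_rot: [180.0, -0.0, -177.2]
force: [-1.1, 0.0, -0.1]
grip_width: 0.0269
```

```bash
python3 -m handwheel '[[0,0,0,0.001,0],[0.03,0,0,0.001,0],[0.036,0,0,0.001,0],[0.036,0,0,0.001,0],[0.036,0,0,-0.02,0],[0.036,0,0,-0.05,0],[0.036,0,0,-0.1,0],[0.045,0,0,-0.15,0],[0.045,0,-0.05,-0.18,0],[0.045,0,-0.1,-0.18,0],[0.045,0,-0.15,-0.18,0],[0.045,0,-0.2,-0.18,0],[0.045,0,-0.2,-0.18,0],[0.045,0,-0.2,-0.18,0]]'
python3 - <<'E'
from m import *
to(.4939,-.0107,.1,186.6)
j=read_camera('top');i=read_camera('scene');cv2.imwrite('pics/g1t.png',j);cv2.imwrite('pics/g1.png',i)
crop('',j,100,90,300,170,'d3.png',2.6);crop('',i,190,150,320,250,'d4.png',2.4)
E
```

```text
time_s: 35.7
tool_pos: [0.4882, 0.063, 0.2029]
tool_rot: [179.9, 0.1, -177.5]
force: [0.1, 0.7, 0.1]
grip_width: 0.045
shift [-0.0023 -0.074   0.1028] twist rad -0.0711 t 35.7 F [0.1 0.7 0.1] w 0.0450
```

View pics/d3.png

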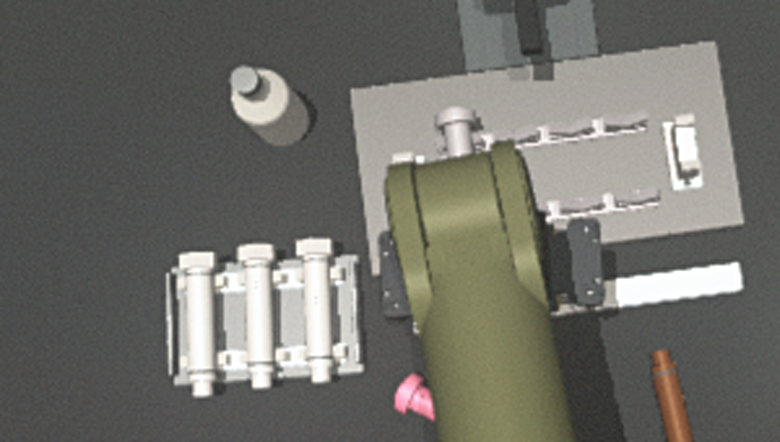

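View pics/d4.png

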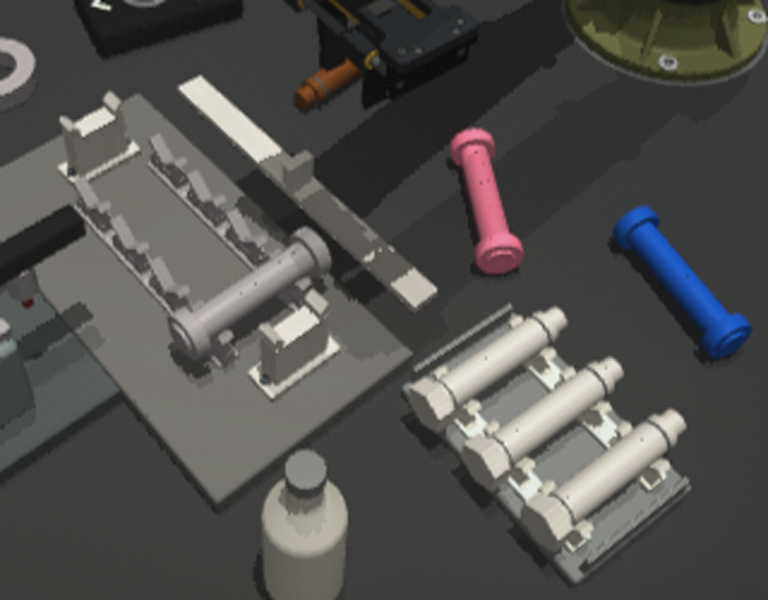

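```bash
python3 -m handwheel '[[0.045,-0.002,-0.04,0,-0.07],[0.045,-0.002,-0.072,0.03,-0.07],[0.045,-0.002,-0.072,0.07,-0.07],[0.045,-0.002,-0.072,0.1,-0.07],[0.045,-0.002,-0.072,0.11,-0.07],[0.045,-0.002,-0.072,0.11,-0.07],[0.045,-0.002,-0.072,0.11,-0.07]]'
python3 - <<'E'
from m import *
to(.4934,-.0103,.016,186.5)
i=read_camera('scene');cv2.imwrite('pics/g2.png',i);crop('',i,240,130,160,130,'d5.png',4.5)
d=cv2.absdiff(i,cv2.imread('pics/c10.png')[:400,:640]) if 0 else None
E
```

```text
time_s: 36.5
tool_pos: [0.4945, -0.0057, 0.0936]
tool_rot: [-180.0, 0.1, -173.1]
force: [0.2, -0.7, 0.3]
grip_width: 0.0449
shift [ 0.0018 -0.0044  0.0776] twist rad 0.0072 t 36.5 F [ 0.2 -0.7  0.3] w 0.0449
```

View pics/d5.png

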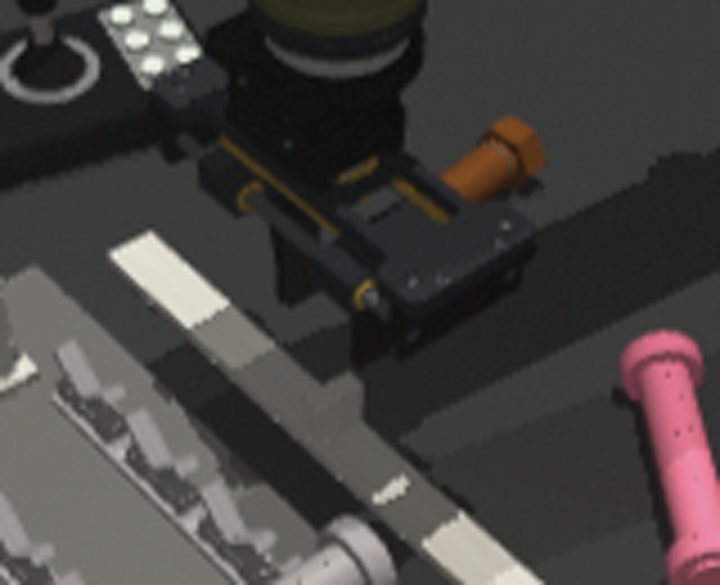

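```bash
python3 -m handwheel '[[0.045,0.001,-0.004,0.02,0.007],[0.045,0.001,-0.004,0.05,0.007],[0.045,0.001,-0.004,0.07,0.007],[0.045,0.001,-0.004,0.077,0.007],[0.045,0.001,-0.004,0.077,0.007],[0.045,0.001,-0.004,0.077,0.007],[0,0.001,-0.004,0.077,0.007],[0,0.001,-0.004,0.077,0.007],[0,0.001,-0.004,0.077,0.007],[0,0.001,-0.004,0.077,0.007]]' 45;python3 -c "
from m import *
g=G((0,0,0));to(g[0]+.002,g[1]-.002,.15,186.6);to(.6295,.0128,.15,186.5)"
```

```text
time_s: 37.55
tool_pos: [0.4931, -0.0108, 0.0159]
tool_rot: [180.0, 0.0, -173.6]
force: [-0.1, 0.3, -0.5]
grip_width: 0.0208
shift [-0.1376  0.0133 -0.134 ] twist rad -0.0035 t 37.5 F [-0.1  0.3 -0.5] w 0.0208
shift [-0.1383  0.0083 -0.134 ] twist rad -0.0017 t 37.5 F [-0.1  0.3 -0.5] w 0.0208
```

```bash
python3 -m handwheel '[[0,0,0,0,0],[0,0,0,0,0],[0,0,0,0,0]]'
```

```text
time_s: 37.85
tool_pos: [0.4929, -0.0107, 0.0157]
tool_rot: [180.0, 0.0, -173.6]
force: [-0.4, 0.1, 1.3]
grip_width: 0.0116
```

```bash
python3 -m handwheel '[[0,0,0,-0.015,0],[0,0,0,-0.05,0],[0,0,0,-0.09,0],[0,0,0,-0.125,0],[0,0,0,-0.145,0],[0,0,0,-0.145,0]]'
python3 - <<'E'
from m import *
to(.629,.019,.15,186.5)
E
```

```text
time_s: 38.45
tool_pos: [0.4948, -0.0111, 0.1638]
tool_rot: [179.9, 0.4, -173.6]
force: [-0.7, 0.5, -4.2]
grip_width: 0.0117
shift [-0.1366  0.015   0.0147] twist rad -0.0022 t 38.5 F [-0.7  0.5 -4.2] w 0.0117
```

```bash
python3 -m handwheel '[[0,-0.03,0.003,0,-0.002],[0,-0.065,0.007,0,-0.002],[0,-0.1,0.011,0,-0.002],[0,-0.125,0.014,0,-0.002],[0,-0.137,0.015,0,-0.002],[0,-0.137,0.015,0,-0.002],[0,-0.137,0.015,0.015,-0.002],[0,-0.137,0.015,0.03,-0.002],[0,-0.137,0.015,0.03,-0.002],[0,-0.137,0.015,0.03,-0.002]]'
python3 - <<'E'
from m import *
to(.629,.019,.0931,186.5)
j=read_camera('top');i=read_camera('scene')
crop('',j,230,90,170,110,'e1.png',4.5);crop('',i,190,150,180,170,'e2.png',3.5)
E
```

```text
time_s: 39.45
tool_pos: [0.6261, 0.0192, 0.1296]
tool_rot: [180.0, -0.1, -173.5]
force: [0.0, -0.2, -3.6]
grip_width: 0.0116
shift [-0.0029 -0.0006  0.0365] twist rad -0.0001 t 39.5 F [ 0.  -0.2 -3.6] w 0.0116
```

View pics/e1.png

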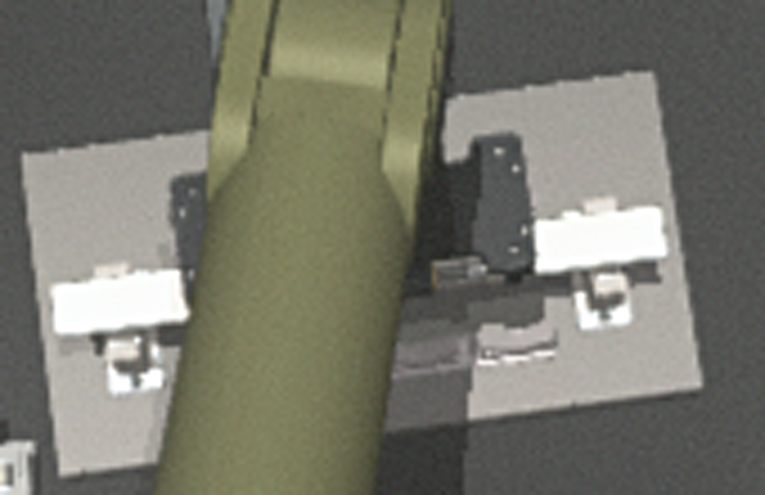

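View pics/e2.png

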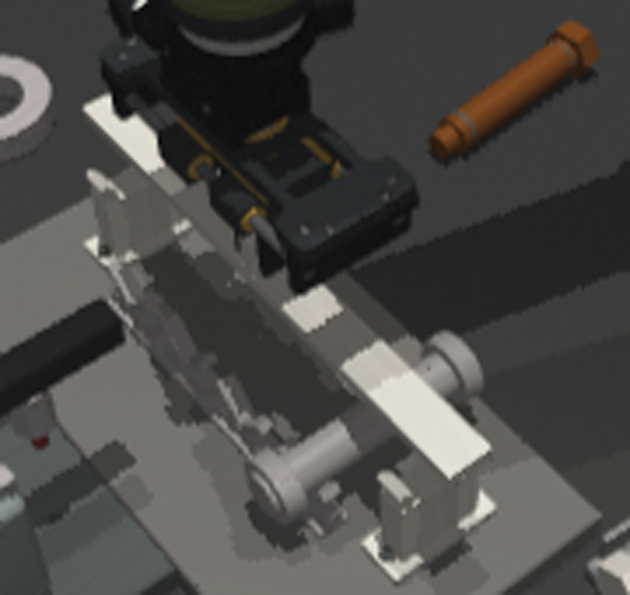

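```bash
python3 -m handwheel '[[0,-0.002,0,0.005,0],[0,-0.002,0,0.01,0],[0,-0.002,0,0.015,0],[0,-0.002,0,0.015,0],[0,-0.002,0,0.015,0],[0,-0.002,0,0.015,0]]'
python3 - <<'E'
from m import *
to(.629,.019,.0931,186.5)
E
```

```text
time_s: 40.15
tool_pos: [0.6295, 0.0195, 0.1157]
tool_rot: [-180.0, 0.0, -173.5]
force: [0.3, 0.8, -3.3]
grip_width: 0.0117
shift [ 0.0005 -0.0004  0.0226] twist rad 0.0002 t 40.1 F [ 0.3  0.8 -3.3] w 0.0117
```

```bash
python3 -m handwheel '[[0,0,0,0.005,0],[0,0,0,0.01,0],[0,0,0,0.014,0],[0,0,0,0.018,0],[0,0,0,0.02,0],[0,0,0,0.021,0],[0,0,0,0.021,0],[0,0,0,0.021,0]]'
python3 - <<'E'
from m import *
to(.629,.019,.0931,186.5)
i=read_camera('scene');crop('',i,190,150,180,170,'e3.png',3.5)
E
```

```text
time_s: 40.95
tool_pos: [0.6295, 0.0195, 0.0947]
tool_rot: [180.0, 0.0, -173.5]
force: [-0.2, 0.4, -3.9]
grip_width: 0.0116
shift [ 0.0005 -0.0005  0.0016] twist rad 0.0003 t 41.0 F [-0.2  0.4 -3.9] w 0.0116
```

View pics/e3.png

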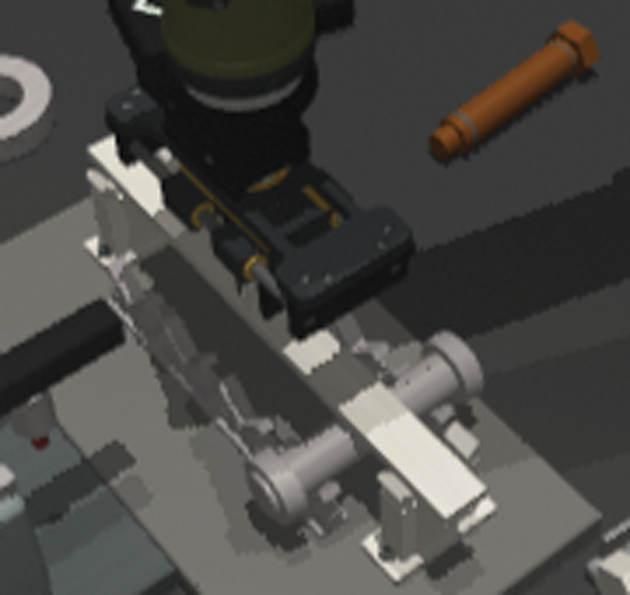

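Inside the slots at both ends without contact; a last 2 mm to the floor, then release and rise.

```bash
python3 -m handwheel '[[0,0,0,0.001,0],[0,0,0,0.002,0],[0,0,0,0.002,0],[0,0,0,0.002,0],[0,0,0,0.002,0]]'
```

```text
time_s: 41.5
tool_pos: [0.6295, 0.0196, 0.0928]
tool_rot: [180.0, 0.0, -173.5]
force: [0.1, -0.2, -2.4]
grip_width: 0.0117
```

```bash
python3 -m handwheel '[[0,0,0,0.001,0],[0,0,0,0.001,0],[0,0,0,0.001,0]]'; python3 -m handwheel '[[0.02,0,0,0,0],[0.035,0,0,0,0],[0.045,0,0,0,0],[0.045,0,0,0,0],[0.045,0,0,-0.02,0],[0.045,0,0,-0.06,0],[0.045,0,0,-0.11,0],[0.045,0.05,0,-0.15,0],[0.045,0.1,0,-0.17,0],[0.045,0.12,0.05,-0.17,0],[0.045,0.12,0.1,-0.17,0],[0.045,0.12,0.15,-0.17,0],[0.045,0.12,0.2,-0.17,0],[0.045,0.12,0.25,-0.17,0],[0.045,0.12,0.3,-0.17,0],[0.045,0.12,0.34,-0.17,0],[0.045,0.12,0.34,-0.17,0]]'
python3 - <<'E'
from m import *
j=read_camera('top');i=read_camera('scene');cv2.imwrite('pics/z1t.png',j);cv2.imwrite('pics/z1.png',i)
crop('',j,230,90,170,110,'e4.png',4.5);crop('',i,190,150,200,190,'e5.png',3.1)
E
```

```text
time_s: 41.8
tool_pos: [0.6295, 0.0195, 0.0927]
tool_rot: [180.0, 0.0, -173.5]
force: [-3.3, 1.0, 5.1]
grip_width: 0.0116
time_s: 43.5
tool_pos: [0.4675, 0.3527, 0.2601]
tool_rot: [179.9, -0.1, -172.8]
force: [-0.2, 0.5, 0.0]
grip_width: 0.0452
```

View pics/e4.png

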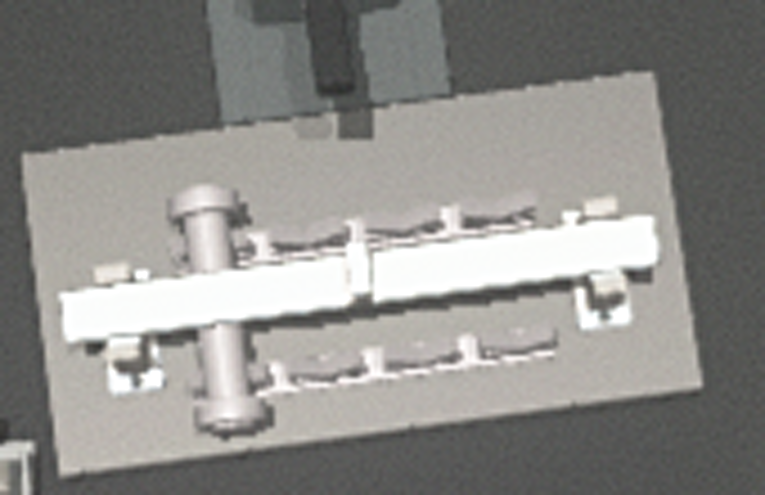

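View pics/e5.png

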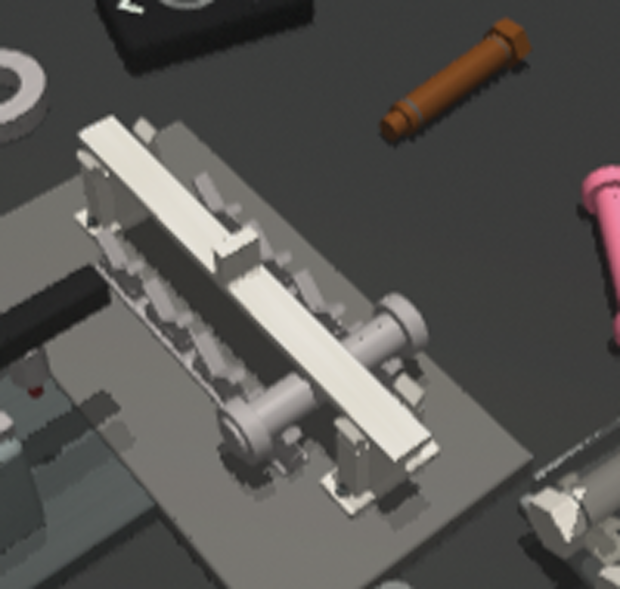

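View pics/z1.png

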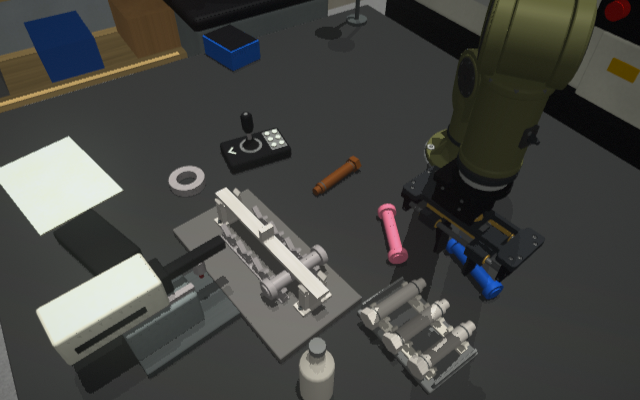

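```bash
python3 -m handwheel '[[0.045,0,-0.05,0,0],[0.045,0,-0.1,0,0],[0.045,0,-0.15,0,0],[0.045,0,-0.2,0,0],[0.045,0,-0.25,0,0],[0.045,0,-0.3,0,0],[0.045,0,-0.35,0,0],[0.045,0,-0.4,0,0],[0.045,0,-0.45,0,0],[0.045,0,-0.5,0,0],[0.045,0,-0.5,0,0],[0.045,0,-0.5,0,0],[0.045,0,-0.5,0,0],[0.045,0,-0.5,0,0],[0.045,0,-0.5,0,0],[0.045,0,-0.5,0,0],[0.045,0,-0.5,0,0],[0.045,0,-0.5,0,0]]'
python3 - <<'E'
from m import *
W=[ray('top',pix(p,(230,90),4.5),.087) for p in((60,293),(655,215),(658,266),(67,342))]
f=fit(W,[(.015,.18),(.015,-.18),(-.015,-.18),(-.015,.18)]);print(f,GI((*f[0],0)))
j=read_camera('top');i=read_camera('scene')
crop('',j,120,90,300,170,'e6.png',2.6);crop('',i,170,150,330,250,'e7.png',2.3)
E
```

```text
time_s: 45.4
tool_pos: [0.5283, -0.1528, 0.2616]
tool_rot: [180.0, 0.0, -173.5]
force: [0.8, -0.1, 0.7]
grip_width: 0.045
(array([0.62670853, 0.02021209]), np.float64(6.322505146769781), array([0.00030691, 0.0011779 , 0.00138982, 0.00051883])) [0.00046468 0.00046174 0.        ]
```

View pics/e6.png

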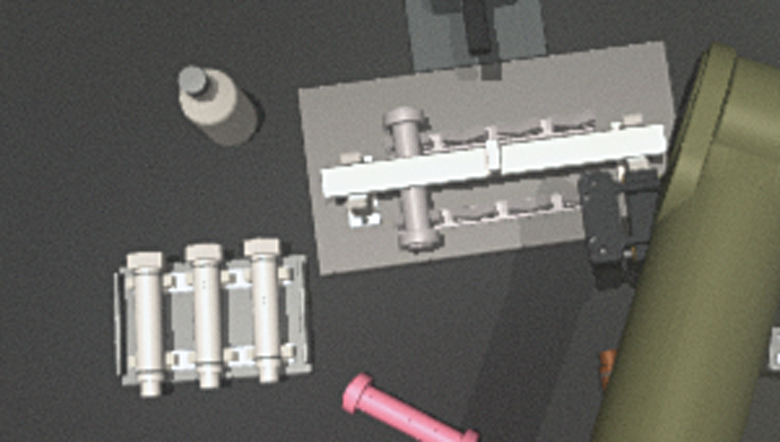

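View pics/e7.png

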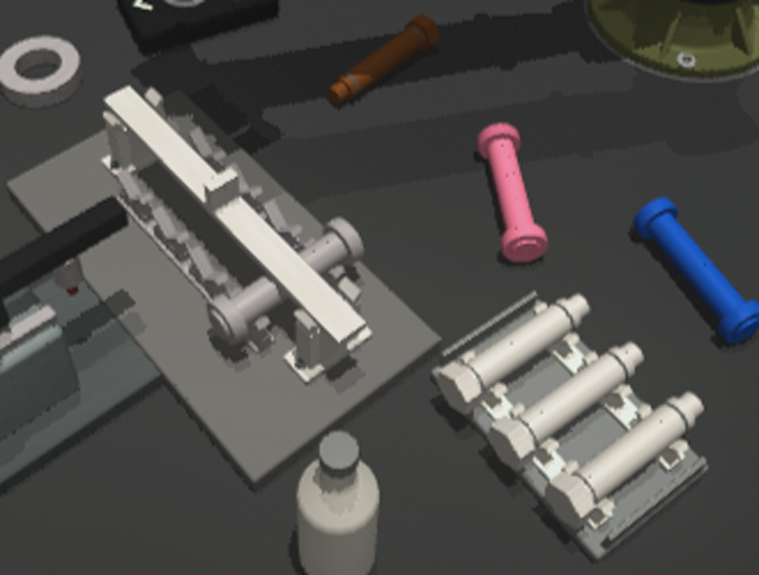

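```bash
python3 -c "
from cell import *
print(sign_off())"
```

```text
the job is handed in; nothing more can be done
None
```

The job is done and handed in at about 45 s of the 210 s allowed. No verdict came back.

- **Probe:** I held the jog stick over until two pictures 0.8 s apart showed the arm stopped, then let it spring upright. On release the arm crept forward about 0.3 mm (0.13 px in the scene picture) and then stayed put.
- **Shafts:** All three hexagon-headed shafts were present, and each now lies in its own groove of the rack. The master was not touched.
- **Bar:** I laid it on the bench in front of the gauge while the shafts were moved, then put it back in both brackets. The bar had started about 7 mm off centre along its length. I put it back within about 1 mm of centre, and the same yaw as the gauge to 0.3°.

**Last checks:** Both cameras showed the bar seated, the shafts in their V-blocks, and the bottle, ring gauge and look-alikes where they began. The gripper was open and clear of everything. I judged the bar level from the pictures and from the height at which it touched down, not by measuring each end.

**Disagreements:** The two cameras differed by about 4 mm in x and 3 mm in y on the bar's lug. The grip agreed with the top view in y, and I split the difference in x. I saw no knocked part. Once, gripping the bar on the bench, the fingers were slow to close, so I waited until they held it before lifting.

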